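Put the finishing bench back in order: bottles in their lane, ear defenders on the rail

ROBOT

A 6-joint arm with a two-finger parallel gripper is mounted at the origin on the work surface. World frame = base frame: x ahead of the robot, y to its left, z up, the work surface at z = 0. Lengths are in m, angles in rad, forces in N, time in s.
With the tool pointing down it reaches from about 0.25 to 0.775 m from the base axis. Payload 8.9 kg.
Tool frame: the origin (TCP) lies midway between the tips of the shut fingers; the grasp point (between the pads) lies behind it (robot.grasp_offset is the z of the grasp point in the tool frame, in m); z points along the fingers, y is the line along which they close (so a half turn about z gives the same grasp; the last joint's range is limited). The gripper opens to 85 mm and grips with 20 to 120 N. Pads are 22 mm wide; open, the fingers measure 114 mm over their backs; the gripper's body (76 mm by 85 mm) begins 54 mm behind the grasp point. The pads swing forward as they close: fully open they stand 13 mm farther back than shut.
Start: joints at [1.178, 0.291, -0.153, 1.127, 0, 1.431], TCP at [0.132, 0.508, 0.231] pointing down, gripper open.
Joint ranges: [-2.52, 2.52], [-0.91, 1.74], [-1.3, 1.37], [-1.96, 2.02], [-1.52, 1.47], [-3.14, 3.14]. Speed limits (rad/s): [2.22, 2.22, 2.79, 3.14, 3.14, 3.14].

INTERFACE

Orientations are given as a unit quaternion [w, x, y, z].
In Python, from station import robot gives the robot as it stands. The module is installed in compiled form; this text tells all that it offers.
- The arm moves only by the tool apply_moves, never from a script. Its argument "commands" is text: rows parted by semicolons, each of 6 numbers parted by spaces: the shift along the tool's x, y, z each as a share of 2 cm, from -1 to 1, then the turn, a rotation vector about the tool's x, y, z each as a share of 0.1 rad, from -1 to 1. A call has 1 to 8 rows; each row shifts and turns the commanded pose from where the row before left it, along the tool's axes as they then stand; what a row does not reach is not made up. A row lasts 1/12 s, in which the tool goes at most 41.7 mm and 7.16 degrees, less where a joint would pass 70% of its speed; a pose out of reach is approached as far as the arm can. A call with a number of a shift or a turn outside -1 to 1 is refused whole. A call with a gripper value outside its range is refused whole. "jaw" is the opening, from 0 (shut) to 1 (fully open), set as the call begins (left out, the last holds). The fingers move at their own pace and stop on an object; "grip_force" is the grip in N (left out, the last holds). Time passes only in rows, so rows that do not move let the fingers close. It gives the time, the measured TCP pose, the force, the opening and the grip force at its end, in the units of the state.
- robot.read_state(): the state, without advancing time (a new reading comes with each control period).
- robot.read_camera(name): name is "side" or "top"; returns a dict with "frame" (480x640x3 uint8, red, green, blue), "intrinsics" (3x3 intrinsics, pixels), "distortion" ([k1, k2, p1, p2, k3] as OpenCV has them; the pictures are not rectified), "world_from_camera" (4x4, takes a point from camera to world coordinates). Camera axes: x right, y up, looking along -z (the intrinsics and any distortion apply to the point x, -y, -z); pixel columns grow to the right and rows downward; lengths in m; the calibration is good to about 2 mm. A picture is of the moment at which its call begins. There is no depth.
- robot.close_job(): hands the job in; it is judged then, once.
The state is a dict: "time": time; "joint_pos": joint angles; "qvel": joint speeds; "joint_efforts": joint torques, N m; "tool_pos": TCP position; "ee_rot": TCP orientation; "wrist_force": force on the tool from outside, world axes, zero at the start; "wrist_torque": the same for the moment, N m; "finger_gap": finger opening in m; "finger_force": force on a finger pad.
Only numpy, scipy, OpenCV 4.12 (cv2) and the standard library are available. Lean on these libraries where they do the work, as an engineer would, in place of code of your own. Each camera call takes 0.05 s, during which the arm holds its last target. There are 200 camera calls.

TASK

Tidy the finishing bench after a knock: hang both pairs of ear defenders over the steel rail, with the band across the bar and one cup hanging down on each side, and stand every tipped colourant bottle upright on the floor of the bottle lane, among the ones standing there. All the bottles, the ones already standing there too, must end upright in the lane with their whole base on its floor.

Things in the scene. Friction and masses are not known exactly. Their poses are not given: they have to be found in the camera images.
- lane: the bottle lane: a fixed plywood strip, 610 mm long (own y) and 112 mm deep (own x, pointing away from the robot), floor 6 mm above the bench, a 12 mm high, 6 mm thick lip along the front edge and a 40 mm high, 6 mm thick fence along the back, 100 mm clear between them, ends open. Origin: centre of its underside at bench level
- bottle1: a square white plastic paint-colourant bottle with a red cap and a stripe of that colour round its paper label. Body 46 x 46 mm and 88 mm tall, with a round cap 30 mm across on top, 124 mm tall in all, 0.3 kg, bottom-heavy. Origin: centre of its base; its own z runs from the base to the cap. It starts lying on its side on the bench in front of the lane; it may be absent.
- bottle2: a square white plastic paint-colourant bottle with a blue cap and a stripe of that colour round its paper label. Body 46 x 46 mm and 88 mm tall, with a round cap 30 mm across on top, 124 mm tall in all, 0.3 kg, bottom-heavy. Origin: centre of its base; its own z runs from the base to the cap. It starts lying on its side on the bench in front of the lane; it may be absent.
- bottle3: a square white plastic paint-colourant bottle with a yellow cap and a stripe of that colour round its paper label. Body 46 x 46 mm and 88 mm tall, with a round cap 30 mm across on top, 124 mm tall in all, 0.3 kg, bottom-heavy. Origin: centre of its base; its own z runs from the base to the cap. It starts lying on its side on the bench in front of the lane; it may be absent.
- bottle4: a square white plastic paint-colourant bottle with a green cap and a stripe of that colour round its paper label. Body 46 x 46 mm and 88 mm tall, with a round cap 30 mm across on top, 124 mm tall in all, 0.3 kg, bottom-heavy. Origin: centre of its base; its own z runs from the base to the cap. It starts lying on its side on the bench in front of the lane; it may be absent.
- stood1: a square white plastic paint-colourant bottle with a black cap and a stripe of that colour round its paper label. Body 46 x 46 mm and 88 mm tall, with a round cap 30 mm across on top, 124 mm tall in all, 0.3 kg, bottom-heavy. Origin: centre of its base; its own z runs from the base to the cap. It starts standing in the lane.
- stood2: a square white plastic paint-colourant bottle with an orange cap and a stripe of that colour round its paper label. Body 46 x 46 mm and 88 mm tall, with a round cap 30 mm across on top, 124 mm tall in all, 0.3 kg, bottom-heavy. Origin: centre of its base; its own z runs from the base to the cap. It starts standing in the lane.
- rail: the hanging rail: a fixed round steel bar 16 mm thick and 300 mm long (own y) on a post at each end, its top 165 mm above the bench. Origin: at bench level under the middle of the bar
- bar (a point): middle of the bar, on its upper side
- muffs1: yellow ear defenders, 152 mm across (own x), 66 wide (y), 150 tall (z), 0.22 kg: two cups 30 x 66 x 72 mm tall, inner faces 92 mm apart, joined by a rigid arched headband. Starts standing on its cups, band on top. Origin: midway between the cups' lower edges. The band's crown is a rubber pad 60 (x) x 24 (y) x 15 mm, from 135 to 150 mm above the origin; 10 mm wires slope from its ends to the cups
- muffs1_crown (a point): centre of the underside of the band's crown of muffs1
- muffs1_cup_a (a point): centre of the cup of muffs1 on its +x side, 61 mm from the middle
- muffs1_cup_b (a point): centre of the cup of muffs1 on its -x side, 61 mm from the middle
- muffs2: red ear defenders, 152 mm across (own x), 66 wide (y), 150 tall (z), 0.22 kg: two cups 30 x 66 x 72 mm tall, inner faces 92 mm apart, joined by a rigid arched headband. Starts standing on its cups, band on top. Origin: midway between the cups' lower edges. The band's crown is a rubber pad 60 (x) x 24 (y) x 15 mm, from 135 to 150 mm above the origin; 10 mm wires slope from its ends to the cups
- muffs2_crown (a point): centre of the underside of the band's crown of muffs2
- muffs2_cup_a (a point): centre of the cup of muffs2 on its +x side, 61 mm from the middle
- muffs2_cup_b (a point): centre of the cup of muffs2 on its -x side, 61 mm from the middle
There are look-alikes about, which are no part of the job. Leave any purple or turquoise look-alike of the bottle1 alone.

How it is judged:
By the outcome, as a careful person would: the job done as asked, in the order asked, and still so for the second after the job is handed in, with the robot touching nothing.
Of bottle1, bottle2, bottle3, bottle4 only 3 to 4 are there at a start; the rules pass over those that are not, and their reading is None.
At some moment in a run one of bottle1, bottle2, bottle3, bottle4, muffs1, muffs2 may be knocked a few centimetres aside while the robot is not near it.
It also fails if it takes over 210 s, if anything falls off the work surface, if the arm or the gripper's body presses on something with over 40 N, if the wrist force passes 120 N, or if a joint passes its speed limit or range.

## Working session

There is one attempt and no reset: what is moved stays moved. The work goes in short steps, Python scripts to look and compute and a tool call to move; the robot and the scene stay as the last step left them, time stands still between calls to the robot, and variables do not carry over. Pictures are saved under pics/ and viewed, at most 14 in all, crops included, and the job is handed in when it is done.

Besides the shell and the picture viewer there is one more tool, called after "Emit:" as name(argument=value, ...) on one line, values as JSON. apply_moves: Moves the arm, as the interface text tells. Its arguments: {"type":"object","properties":{"commands":{"type":"string"},"jaw":{"type":"number"},"grip_force":{"type":"number"}},"required":["commands"]}

```bash
mkdir -p pics; ls
python3 - <<'E'
from station import robot
import cv2
for n in("top","side"):
    c=robot.read_camera(n); cv2.imwrite(f"pics/{n}0.png",c["frame"][:,:,::-1]); print(n,c["intrinsics"],c["distortion"],c["world_from_camera"])
s=robot.read_state(); print(s, robot.grasp_offset)
E
```

```text
pics
top [[584.16380212   0.         319.79306067]
 [  0.         584.16380212 239.73604205]
 [  0.           0.           1.        ]] [-0.03426921  0.          0.          0.          0.        ] [[ 3.62537221e-03  9.88708329e-01 -1.49808871e-01  1.56227369e-01]
 [-9.99993393e-01  3.62410659e-03 -2.81451234e-04  1.79447916e-01]
 [ 2.64650136e-04  1.49808901e-01  9.88714935e-01  2.05680790e+00]
 [ 0.00000000e+00  0.00000000e+00  0.00000000e+00  1.00000000e+00]]
side [[585.62216228   0.         319.86945109]
 [  0.         585.62216228 233.70524837]
 [  0.           0.           1.        ]] [0.01202278 0.         0.         0.         0.        ] [[-0.98878198  0.11695053 -0.09291269  0.32511429]
 [-0.14916222 -0.74066018  0.65511306  1.19673886]
 [ 0.00779909  0.66162305  0.74979605  1.27939325]
 [ 0.          0.          0.          1.        ]]
{'time': 0.1, 'joint_pos': array([ 1.17771722e+00,  2.91233103e-01, -1.54099661e-01,  1.12670602e+00,
        3.05920891e-05,  1.43150402e+00]), 'qvel': array([ 0.00147124, -0.00118891,  0.00181689, -0.00173677,  0.00097831,
        0.00106508]), 'joint_efforts': array([ 2.01435425e-03, -5.37977815e+01,  3.31919611e+01,  9.21680796e-03,
       -1.99869442e-04, -2.24610773e-05]), 'tool_pos': array([0.13163169, 0.5077939 , 0.23076677]), 'ee_rot': array([-1.78174018e-04,  1.26553122e-01,  9.91959637e-01, -5.95327473e-04]), 'wrist_force': array([ 0.18038155, -0.35880223,  0.13411226]), 'wrist_torque': array([-0.04446949,  0.07323886, -0.04689852]), 'finger_force': 0.0, 'finger_gap': 0.08546807438018442} -0.0187
```

View pics/top0.png

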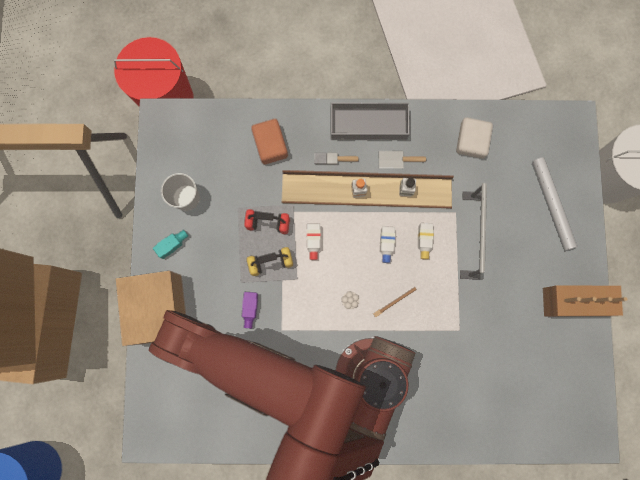

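View pics/side0.png

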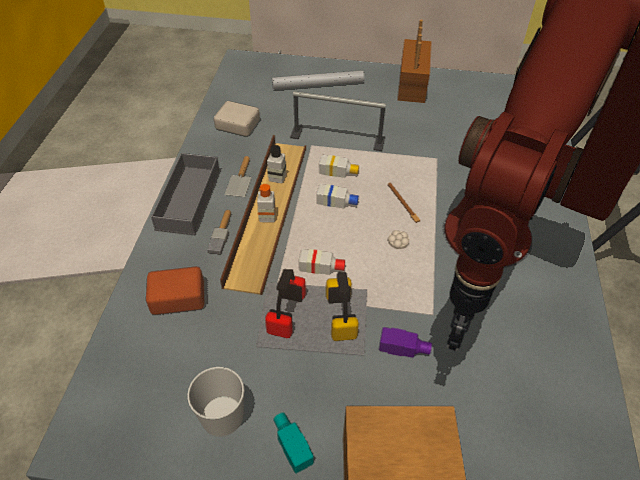

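The top view shows the red bottle at (313,242), blue at (388,245) and yellow at (427,240); there is no green. The red muffs are at (267,221) and the yellow at (270,262). The lane spans (283-452, 173-208) with stood bottles at (360,188) and (408,185), and the rail is at x≈483, rows 185-278. The side view agrees.

```bash
cat > h.py <<'E'
from station import robot
import cv2, numpy as np
from scipy.spatial.transform import Rotation as R
def cam(n):
    c=robot.read_camera(n); c["hsv"]=cv2.cvtColor(c["frame"],cv2.COLOR_RGB2HSV); return c
def ray(c,uv):
    p=cv2.undistortPoints(np.array([[uv]],float),c["intrinsics"],np.array(c["distortion"]))[0,0]
    T=c["world_from_camera"]; d=T[:3,:3]@np.array([p[0],-p[1],-1]); return T[:3,3],d
def onz(c,uv,z):
    o,d=ray(c,uv); return o+d*(z-o[2])/d[2]
def tri(c1,u1,c2,u2):
    o1,d1=ray(c1,u1);o2,d2=ray(c2,u2)
    s=np.linalg.lstsq(np.stack([d1,-d2],1),o2-o1,rcond=None)[0]
    a,b=o1+s[0]*d1,o2+s[1]*d2
    return (a+b)/2,np.linalg.norm(a-b)
def proj(c,P):
    T=c["world_from_camera"]; q=T[:3,:3].T@(np.asarray(P,float)-T[:3,3]); q=q*[1,-1,-1]
    return cv2.projectPoints(q[None],np.zeros(3),np.zeros(3),c["intrinsics"],np.array(c["distortion"]))[0][0,0]
HUE=dict(red=((0,6),(174,180)),yellow=((20,33),),blue=((105,125),),orange=((7,15),))
def blobs(c,col,box,smin=140,vmin=60,amin=6):
    h=c["hsv"]; m=np.zeros(h.shape[:2],np.uint8)
    for a,b in HUE[col]: m|=cv2.inRange(h,(a,smin,vmin),(b,255,255))
    k=np.zeros_like(m); x0,y0,x1,y1=box; k[y0:y1,x0:x1]=m[y0:y1,x0:x1]
    n,_,st,ce=cv2.connectedComponentsWithStats(k)
    return sorted([(int(st[i,4]),*ce[i].round(1),*st[i,:4]) for i in range(1,n) if st[i,4]>=amin],reverse=True)[:6]
def white(c,box,vmin=150):
    x0,y0,x1,y1=box; return c["hsv"][y0:y1,x0:x1]
E
python3 - <<'E'
from h import *
t=cam("top");s=cam("side")
for n,c,b in(("top",t,(235,165,460,285)),("side",s,(225,90,440,350))):
    for k in HUE: print(n,k,[tuple(float(v) for v in x) for x in blobs(c,k,b)])
cv2.imwrite("pics/tc.png",cv2.resize(t["frame"][165:290,235:500,::-1],None,fx=3,fy=3,interpolation=2))
cv2.imwrite("pics/sc.png",cv2.resize(s["frame"][85:355,215:445,::-1],None,fx=2.2,fy=2.2,interpolation=2))
E
```

```text
top red [(141.0, 283.9, 223.3, 279.0, 214.0, 10.0, 20.0), (127.0, 248.8, 219.5, 245.0, 210.0, 9.0, 20.0), (44.0, 313.0, 255.3, 310.0, 252.0, 7.0, 7.0), (24.0, 313.5, 234.5, 308.0, 234.0, 12.0, 2.0)]
top yellow [(42.0, 288.7, 255.7, 285.0, 248.0, 7.0, 17.0), (31.0, 254.4, 270.0, 251.0, 265.0, 7.0, 10.0), (13.0, 251.9, 258.6, 249.0, 257.0, 6.0, 6.0), (13.0, 248.7, 263.2, 247.0, 259.0, 5.0, 9.0)]
top blue []
top orange [(53.0, 360.1, 182.9, 357.0, 179.0, 8.0, 9.0)]
side red [(556.0, 278.6, 324.5, 265.0, 311.0, 27.0, 27.0), (160.0, 299.0, 284.0, 289.0, 276.0, 17.0, 23.0), (103.0, 339.5, 264.3, 335.0, 259.0, 10.0, 12.0), (72.0, 313.6, 260.8, 312.0, 250.0, 5.0, 23.0)]
side yellow [(546.0, 344.4, 328.6, 332.0, 317.0, 27.0, 24.0), (110.0, 331.1, 284.0, 326.0, 279.0, 13.0, 15.0), (76.0, 353.9, 168.5, 350.0, 164.0, 9.0, 10.0), (55.0, 331.4, 165.3, 329.0, 156.0, 6.0, 20.0), (26.0, 349.0, 282.0, 347.0, 278.0, 5.0, 9.0), (8.0, 327.0, 296.2, 326.0, 295.0, 3.0, 4.0)]
side blue [(65.0, 353.3, 199.0, 349.0, 195.0, 9.0, 9.0), (28.0, 330.1, 191.5, 328.0, 186.0, 5.0, 13.0)]
side orange [(312.0, 412.1, 95.3, 398.0, 90.0, 29.0, 13.0), (282.0, 278.1, 234.6, 259.0, 166.0, 41.0, 129.0), (227.0, 247.6, 207.0, 225.0, 135.0, 49.0, 137.0), (126.0, 401.2, 199.7, 389.0, 183.0, 27.0, 34.0), (123.0, 264.6, 189.8, 259.0, 184.0, 12.0, 13.0), (44.0, 265.1, 213.1, 258.0, 212.0, 17.0, 3.0)]
```

View pics/tc.png

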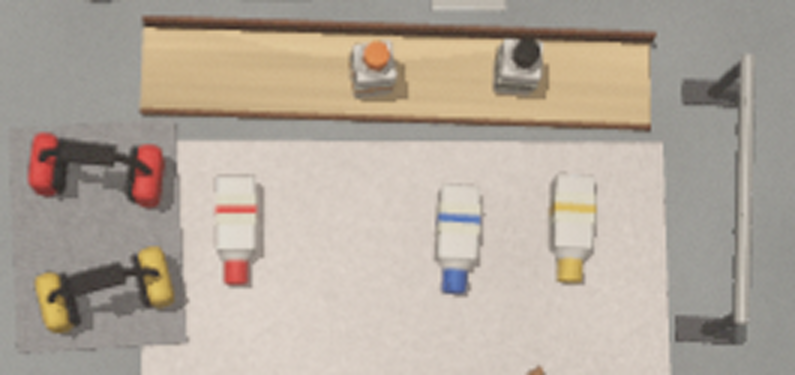

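View pics/sc.png

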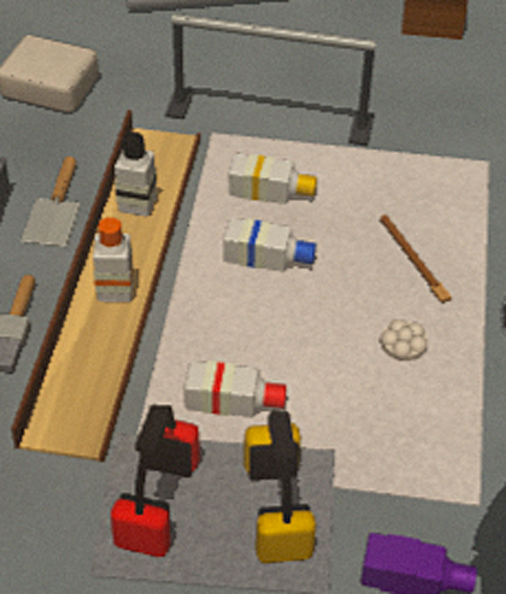

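The crops show the muff crowns at top px (264.3,216) red and (266.7,257.3) yellow. The bar runs (483.3,184)–(482,272), and the three bottles lie with caps toward the robot. The stood bottles are at the back of the lane.

Run:
```python
from h import *
np.set_printoptions(precision=4,suppress=True)
t=cam("top");s=cam("side")
T=lambda x,y:(235+x/3,165+y/3); S=lambda x,y:(215+x/2.2,85+y/2.2)
print("bar",onz(t,T(745,57),.16),onz(t,T(741,322),.16),"tri",tri(t,T(745,57),s,S(175,20)),tri(t,T(741,322),s,S(372,44)))
for n,p,q,u in(("red",(62,152),(114,156),(158,425)),("yel",(67,289),(123,265),(281,430))):
    a,b=onz(t,T(*p),.15),onz(t,T(*q),.15); print(n,"crown",(a+b)/2,"ang of x axis",np.degrees(np.arctan2(*(a-b)[1::-1])),"tri",tri(t,T((p[0]+q[0])/2,(p[1]+q[1])/2),s,S(*u)))
for n,cap,st,ba,su,cu in(("red",(236,272),(236,210),(236,177),(219,388),(275,396)),("blue",(454,281),(459,217),(460,187),(254,243),(305,251)),("yellow",(569,270),(574,208),(575,177),(260,178),(308,184))):
    c=onz(t,T(*cap),.035);m=onz(t,T(*st),.046);b=onz(t,T(*ba),.046)
    print(n,"cap",c,"stripe",m,"base",b,"ang",np.degrees(np.arctan2(*(c-b)[1::-1])),"tri stripe",tri(t,T(*st),s,S(*su)),"cap",tri(t,T(*cap),s,S(*cu)))
for p in((143,25),(655,38)): print("fence top",onz(t,T(*p),.04))
for p in((140,113),(650,128)): print("lip top",onz(t,T(*p),.012))
for n,p,u in(("orange",(376,54),(110,226)),("black",(526,52),(134,140))): print(n,onz(t,T(*p),.124),tri(t,T(*p),s,S(*u)))
```

```text
bar [ 0.6341 -0.366   0.16  ] [ 0.3379 -0.3501  0.16  ] tri (array([ 0.635 , -0.367 ,  0.1565]), np.float64(2.146727683999931e-05)) (array([ 0.3411, -0.3507,  0.159 ]), np.float64(0.006144155612545333))
red crown [0.5231 0.3646 0.15  ] ang of x axis 85.72694833883013 tri (array([0.5226, 0.3644, 0.1511]), np.float64(0.0006853584367453926))
yel crown [0.386  0.3544 0.15  ] ang of x axis 113.66970357185735 tri (array([0.3867, 0.3538, 0.1554]), np.float64(0.0027922907291540984))
red cap [0.4063 0.2012 0.035 ] stripe [0.4775 0.2014 0.046 ] base [0.5165 0.2016 0.046 ] ang -179.76008769169638 tri stripe (array([0.4806, 0.2017, 0.0234]), np.float64(0.0010365522618267762)) cap (array([0.4089, 0.2013, 0.0204]), np.float64(0.0014809128752776815))
blue cap [ 0.3967 -0.0521  0.035 ] stripe [ 0.4702 -0.0577  0.046 ] base [ 0.5056 -0.0593  0.046 ] ang 176.21156284082602 tri stripe (array([ 0.4731, -0.0605,  0.0219]), np.float64(0.0017062420974313687)) cap (array([ 0.3994, -0.0535,  0.024 ]), np.float64(0.0027948449428915707))
yellow cap [ 0.41   -0.1863  0.035 ] stripe [ 0.4813 -0.1918  0.046 ] base [ 0.518  -0.1938  0.046 ] ang 175.9870250475512 tri stripe (array([ 0.4839, -0.1965,  0.0197]), np.float64(0.0032709947943425906)) cap (array([ 0.4114, -0.188 ,  0.0254]), np.float64(0.00035766099520951266))
fence top [0.7001 0.3129 0.04  ]
fence top [ 0.6869 -0.2942  0.04  ]
lip top [0.5996 0.3168 0.012 ]
lip top [ 0.5838 -0.2913  0.012 ]
orange [0.6446 0.0429 0.124 ] (array([0.6452, 0.0431, 0.1267]), np.float64(0.0024196401741724684))
black [ 0.6477 -0.1272  0.124 ] (array([ 0.6482, -0.1268,  0.1267]), np.float64(0.00236612429618178))
```

```bash
cat >> h.py <<'E'
def tool(yaw_y,pitch=90,flip=False):
    """tool frame: closing axis y at world angle yaw_y (deg), approach tilted: pitch 90 = down, 0 = level along yaw_y-90"""
    a=np.radians(yaw_y); y=np.array([np.cos(a),np.sin(a),0]); f=np.array([np.sin(a),-np.cos(a),0]); p=np.radians(pitch)
    z=f*np.cos(p)-np.array([0,0,1])*np.sin(p)
    if flip: y=-y
    return R.from_matrix(np.stack([np.cross(y,z),y,z],1))
def now():
    s=robot.read_state(); w,x,y,z=s["ee_rot"]; return s,R.from_quat([x,y,z,w])
def plan(pos,Q):
    s,q=now(); Q=q if Q is None else Q
    print("t",round(s["time"],1),"pos",s["tool_pos"].round(4),"j",s["joint_pos"].round(2),"gap",round(s["finger_gap"],4),"F",s["wrist_force"].round(1))
    print(" turn first(x0.1rad):",((q.inv()*Q).as_rotvec()/.1).round(2)," then shift(x2cm):",(Q.inv().apply(np.array(pos)-s["tool_pos"])/.02).round(2))
E
python3 -c "
from h import *
Q=tool(23.7); plan((.386,.354,.23),Q)"
```

```text
t 0.3 pos [0.1317 0.5081 0.2311] j [ 1.18  0.29 -0.15  1.13 -0.    1.43] gap 0.0853 F [ 1.  -0.2  0.1]
 turn first(x0.1rad): [-0.    0.    9.03]  then shift(x2cm): [-12.16   8.54   0.06]
```

Emit:
apply_moves(commands="0 0 0 0 0 0.9;0 0 0 0 0 0.9;0 0 0 0 0 0.9;0 0 0 0 0 0.9;0 0 0 0 0 0.9;0 0 0 0 0 0.9;0 0 0 0 0 0.9;0 0 0 0 0 0.9", jaw=1, grip_force=40)

```text
time: 0.97
tool_pos: [0.1318, 0.5081, 0.2312]
ee_rot: [-0.0, 0.47, 0.883, -0.0]
wrist_force: [0.1, -1.4, 0.3]
finger_gap: 0.0856
finger_force: 0.0
```

Emit:
apply_moves(commands="0 0 0 0 0 0.9;0 0 0 0 0 0.9;-0.8 0.57 0 0 0 0;-0.8 0.57 0 0 0 0;-0.8 0.57 0 0 0 0;-0.8 0.57 0 0 0 0;-0.8 0.57 0 0 0 0;-0.8 0.57 0 0 0 0")

```text
time: 1.63
tool_pos: [0.234, 0.4475, 0.2313]
ee_rot: [0.0, 0.545, 0.838, 0.0]
wrist_force: [0.9, -0.0, -0.1]
finger_gap: 0.0856
finger_force: 0.0
```

Emit:
apply_moves(commands="-0.8 0.57 0 0 0 0;-0.8 0.57 0 0 0 0;-0.8 0.57 0 0 0 0;-0.8 0.57 0 0 0 0;-0.8 0.57 0 0 0 0;-0.8 0.57 0 0 0 0;-0.8 0.57 0 0 0 0;-0.8 0.57 0 0 0 0")

```text
time: 2.3
tool_pos: [0.3692, 0.3674, 0.2313]
ee_rot: [-0.0, 0.545, 0.838, -0.0]
wrist_force: [-0.5, -0.0, -0.4]
finger_gap: 0.0854
finger_force: 0.0
```

```bash
python3 -c "
from h import *
Q=tool(23.7); plan((.386,.354,.134),Q)
t=cam('top'); s=cam('side'); b=cv2.resize
cv2.imwrite('pics/g1.png',np.hstack([b(t['frame'][200:300,230:310],(480,600),interpolation=2),b(s['frame'][200:360,256:384],(480,600),interpolation=2)])[:,:800,::-1])"
```

```text
t 2.3 pos [0.3692 0.3674 0.2313] j [ 0.64  0.28 -0.16  1.12  0.    1.8 ] gap 0.0854 F [-0.5 -0.  -0.4]
 turn first(x0.1rad): [-0.    0.    0.03]  then shift(x2cm): [-0.95  0.5   4.86]
```

View pics/g1.png

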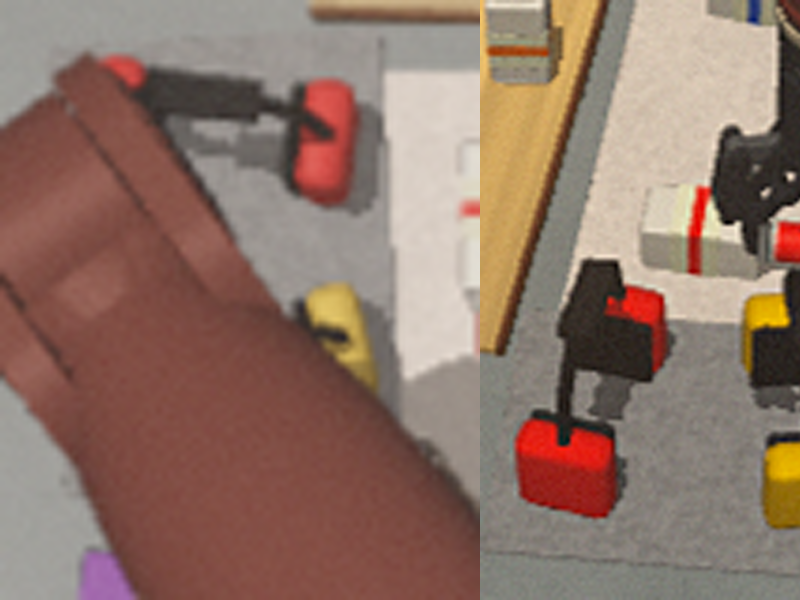

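The picture shows the muffs unmoved, with the gripper above the yellow crown. Descending.

Emit:
apply_moves(commands="-0.48 0.25 0 0 0 0;-0.48 0.25 0 0 0 0;0 0 0.9 0 0 0;0 0 0.9 0 0 0;0 0 0.9 0 0 0;0 0 0.9 0 0 0;0 0 0.7 0 0 0;0 0 0.55 0 0 0")

```text
time: 3.07
tool_pos: [0.3849, 0.354, 0.1331]
ee_rot: [-0.0, 0.545, 0.838, -0.001]
wrist_force: [-0.3, 0.0, 0.2]
finger_gap: 0.0854
finger_force: 0.0
```

```bash
python3 -c "
from h import *
plan((.386,.354,.134),tool(23.7))
s=cam('side'); b=cv2.resize
cv2.imwrite('pics/g2.png',b(s['frame'][230:360,270:430],(800,600),interpolation=2)[:,:,::-1])"
```

```text
t 3.1 pos [0.3849 0.354  0.1331] j [ 0.6   0.37 -0.32  0.89 -0.    1.76] gap 0.0854 F [-0.3  0.   0.2]
 turn first(x0.1rad): [-0.01  0.    0.04]  then shift(x2cm): [-0.02  0.05 -0.05]
```

View pics/g2.png

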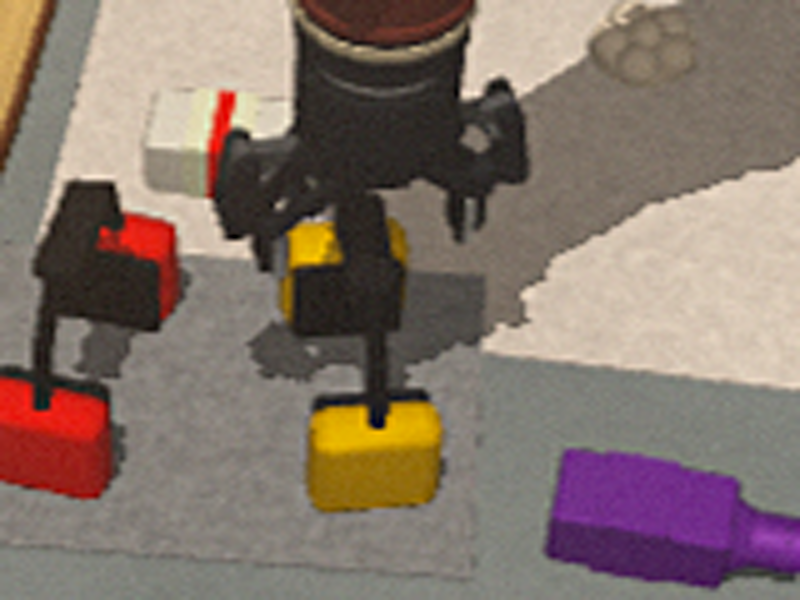

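The yellow crown (360,230) lies between the two open fingers. Closing, then lifting.

Emit:
apply_moves(commands="0 0 0 0 0 0;0 0 0 0 0 0;0 0 0 0 0 0;0 0 0 0 0 0;0 0 0 0 0 0;0 0 0 0 0 0;0 0 0 0 0 0;0 0 0 0 0 0", jaw=0, grip_force=50)

```text
time: 3.78
tool_pos: [0.386, 0.355, 0.1353]
ee_rot: [0.0, 0.545, 0.838, 0.001]
wrist_force: [-0.4, -1.2, 5.7]
finger_gap: 0.0237
finger_force: 47.5
```

Emit:
apply_moves(commands="0 0 -0.3 0 0 0;0 0 -0.6 0 0 0;0 0 -1 0 0 0;0 0 -1 0 0 0;0 0 -1 0 0 0;0 0 -1 0 0 0;0 0 -1 0 0 0;0 0 -1 0 0 0")

```text
time: 4.45
tool_pos: [0.3851, 0.3543, 0.2736]
ee_rot: [-0.0, 0.545, 0.838, -0.0]
wrist_force: [0.8, -0.5, -2.5]
finger_gap: 0.0235
finger_force: 46.8
```

Emit:
apply_moves(commands="0 0 -1 0 0 0;0 0 -1 0 0 0;0 0 -1 0 0 0;0 0 -0.6 0 0 0;0 0 0 0 0 0;0 0 0 0 0 0")

```text
time: 4.95
tool_pos: [0.3854, 0.3545, 0.3444]
ee_rot: [0.0, 0.545, 0.838, 0.0]
wrist_force: [0.9, 0.2, -2.2]
finger_gap: 0.0234
finger_force: 46.8
```

```bash
python3 -c "
from h import *
plan((.55,-.3614,.345),tool(-3.1))"
```

```text
t 5.0 pos [0.3854 0.3545 0.3444] j [ 0.6   0.25  0.09  1.41 -0.    1.76] gap 0.0234 F [ 0.9  0.2 -2.2]
 turn first(x0.1rad): [ 0.01 -0.    4.71]  then shift(x2cm): [-3.530e+01  1.015e+01 -3.000e-02]
```

Emit:
apply_moves(commands="0 0 0 0 0 0.94;0 0 0 0 0 0.94;0 0 0 0 0 0.94;0 0 0 0 0 0.94;0 0 0 0 0 0.94;-0.4 0.12 0 0 0 0;-0.8 0.22 0 0 0 0;-0.95 0.27 0 0 0 0")

```text
time: 5.62
tool_pos: [0.3947, 0.3103, 0.3431]
ee_rot: [-0.0, 0.724, 0.69, -0.001]
wrist_force: [0.2, -0.5, -1.7]
finger_gap: 0.0234
finger_force: 47.2
```

Emit:
apply_moves(commands="-0.95 0.27 0 0 0 0;-0.95 0.27 0 0 0 0;-0.95 0.27 0 0 0 0;-0.95 0.27 0 0 0 0;-0.95 0.27 0 0 0 0;-0.95 0.27 0 0 0 0;-0.95 0.27 0 0 0 0;-0.95 0.27 0 0 0 0")

```text
time: 6.28
tool_pos: [0.4299, 0.1553, 0.3434]
ee_rot: [-0.0, 0.724, 0.689, -0.001]
wrist_force: [0.5, 1.0, -2.9]
finger_gap: 0.0238
finger_force: 47.2
```

Emit:
apply_moves(commands="-0.95 0.27 0 0 0 0;-0.95 0.27 0 0 0 0;-0.95 0.27 0 0 0 0;-0.95 0.27 0 0 0 0;-0.95 0.27 0 0 0 0;-0.95 0.27 0 0 0 0;-0.95 0.27 0 0 0 0;-0.95 0.27 0 0 0 0")

```text
time: 6.95
tool_pos: [0.4648, 0.0014, 0.3434]
ee_rot: [-0.001, 0.724, 0.689, -0.0]
wrist_force: [-0.6, 1.0, -2.7]
finger_gap: 0.0233
finger_force: 47.2
```

Emit:
apply_moves(commands="-0.95 0.27 0 0 0 0;-0.95 0.27 0 0 0 0;-0.95 0.27 0 0 0 0;-0.95 0.27 0 0 0 0;-0.95 0.27 0 0 0 0;-0.95 0.27 0 0 0 0;-0.95 0.27 0 0 0 0;-0.95 0.27 0 0 0 0")

```text
time: 7.62
tool_pos: [0.4998, -0.1525, 0.3434]
ee_rot: [-0.001, 0.724, 0.689, -0.0]
wrist_force: [0.1, -0.4, -2.6]
finger_gap: 0.0237
finger_force: 47.2
```

Emit:
apply_moves(commands="-0.95 0.27 0 0 0 0;-0.95 0.27 0 0 0 0;-0.95 0.27 0 0 0 0;-0.95 0.27 0 0 0 0;-0.95 0.27 0 0 0 0;-0.95 0.27 0 0 0 0;-0.95 0.27 0 0 0 0;-0.95 0.27 0 0 0 0")

```text
time: 8.28
tool_pos: [0.5349, -0.3065, 0.3432]
ee_rot: [-0.001, 0.724, 0.689, -0.0]
wrist_force: [0.8, 0.6, -2.7]
finger_gap: 0.0232
finger_force: 47.2
```

```bash
python3 -c "
from h import *
plan((.55,-.3614,.345),tool(-3.1))"
```

```text
t 8.3 pos [ 0.5349 -0.3065  0.3432] j [-0.64  0.46  0.38  1.5  -0.    0.98] gap 0.0232 F [ 0.8  0.6 -2.7]
 turn first(x0.1rad): [-0.02 -0.01  0.05]  then shift(x2cm): [-2.7   0.9  -0.09]
```

Emit:
apply_moves(commands="-0.8 0.27 0 0 0 0.05;-0.8 0.27 0 0 0 0;-0.7 0.23 0 0 0 0;-0.4 0.13 0 0 0 0;0 0 0 0 0 0;0 0 0 0 0 0;0 0 0 0 0 0")

```text
time: 8.87
tool_pos: [0.5501, -0.3598, 0.3439]
ee_rot: [-0.001, 0.727, 0.687, 0.0]
wrist_force: [-0.8, 0.6, -2.1]
finger_gap: 0.0235
finger_force: 47.2
```

```bash
python3 -c "
from h import *
plan((.55,-.3614,.172),tool(-3.1))
t=cam('top');s=cam('side'); b=cv2.resize
cv2.imwrite('pics/g3.png',np.hstack([b(t['frame'][150:300,390:510],(400,500),interpolation=2),b(s['frame'][20:170,270:390],(400,500),interpolation=2)])[:,:,::-1])"
```

```text
t 8.9 pos [ 0.5501 -0.3598  0.3439] j [-0.69  0.55  0.54  1.56  0.    0.94] gap 0.0235 F [-0.8  0.6 -2.1]
 turn first(x0.1rad): [-0.01 -0.01 -0.02]  then shift(x2cm): [-0.08  0.    8.59]
```

View pics/g3.png

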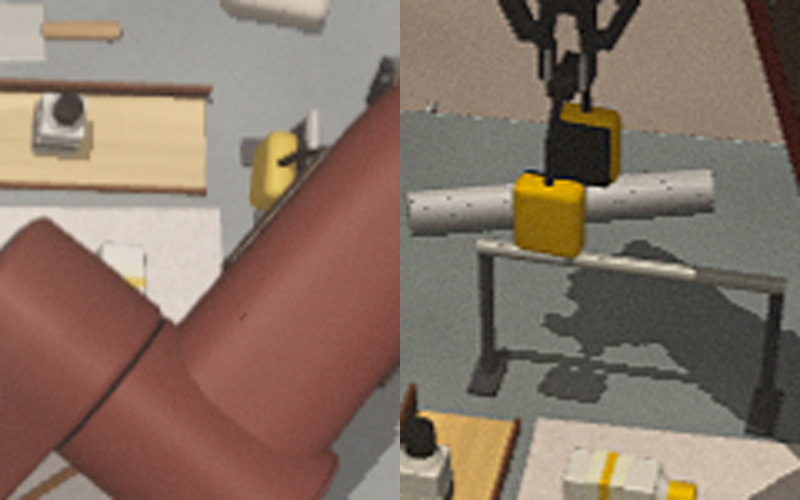

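The yellow muffs hang level from the gripper, straddling the bar in the side view (bar at (480-780, 245-285)). Lowering.

Emit:
apply_moves(commands="-0.08 0 0.6 0 0 0;0 0 0.9 0 0 0;0 0 0.9 0 0 0;0 0 0.9 0 0 0;0 0 0.9 0 0 0;0 0 0.9 0 0 0;0 0 0.9 0 0 0;0 0 0.9 0 0 0")

```text
time: 9.63
tool_pos: [0.5504, -0.3612, 0.2059]
ee_rot: [0.0, 0.727, 0.687, 0.0]
wrist_force: [-0.2, -0.3, -2.1]
finger_gap: 0.0233
finger_force: 47.2
```

Emit:
apply_moves(commands="0 0 0.7 0 0 0;0 0 0.4 0 0 0;0 0 0.25 0 0 0;0 0 0.12 0 0 0;0 0 0.12 0 0 0;0 0 0 0 0 0")

```text
time: 10.13
tool_pos: [0.5507, -0.362, 0.1749]
ee_rot: [0.0, 0.727, 0.686, 0.0]
wrist_force: [-0.6, -0.2, -2.2]
finger_gap: 0.0234
finger_force: 47.2
```

Emit:
apply_moves(commands="0 0 0.1 0 0 0;0 0 0.1 0 0 0;0 0 0.1 0 0 0;0 0 0 0 0 0")

```text
time: 10.47
tool_pos: [0.5503, -0.3618, 0.1682]
ee_rot: [-0.0, 0.727, 0.686, -0.0]
wrist_force: [-0.6, 0.0, -2.3]
finger_gap: 0.0233
finger_force: 47.2
```

Emit:
apply_moves(commands="0 0 0.1 0 0 0;0 0 0.08 0 0 0;0 0 0 0 0 0;0 0 0 0 0 0")

```text
time: 10.8
tool_pos: [0.5506, -0.362, 0.1653]
ee_rot: [0.0, 0.727, 0.686, 0.0]
wrist_force: [-0.9, 1.2, 1.5]
finger_gap: 0.0231
finger_force: 47.7
```

Emit:
apply_moves(commands="0 0 0 0 0 0;0 0 0 0 0 0;0 0 0 0 0 0;0 0 0 0 0 0;0 0 0 0 0 0;0 0 -0.5 0 0 0;0 0 -1 0 0 0;0 0 -1 0 0 0", jaw=0.75)

```text
time: 11.47
tool_pos: [0.5501, -0.3616, 0.2156]
ee_rot: [-0.001, 0.727, 0.686, -0.0]
wrist_force: [-0.3, -0.5, 0.4]
finger_gap: 0.0639
finger_force: 0.0
```

Emit:
apply_moves(commands="0 0 -1 0 0 0;0 0 -1 0 0 0;0 0 -1 0 0 0;0 0 -1 0 0 0;1 0 0 0 0 0;1 0 0 0 0 0;1 0 0 0 0 0;1 0 0 0 0 0")

```text
time: 12.13
tool_pos: [0.5551, -0.2813, 0.2958]
ee_rot: [0.0, 0.727, 0.686, 0.0]
wrist_force: [-0.4, 0.5, 0.1]
finger_gap: 0.0641
finger_force: 0.0
```

```bash
python3 -c "
from h import *
plan((.523,.3645,.25),tool(-4.3))
t=cam('top');s=cam('side'); b=cv2.resize
print([x[:3] for x in blobs(t,'red',(235,165,330,285))],[x[:3] for x in blobs(s,'red',(225,230,440,350))])
cv2.imwrite('pics/g4.png',np.hstack([b(t['frame'][150:300,390:510],(400,500),interpolation=2),b(s['frame'][40:190,270:390],(400,500),interpolation=2)])[:,:,::-1])"
```

```text
t 12.1 pos [ 0.5551 -0.2813  0.2958] j [-0.59  0.46  0.27  1.38  0.    1.04] gap 0.0641 F [-0.4  0.5  0.1]
 turn first(x0.1rad): [0.01 0.   0.17]  then shift(x2cm): [32.08 -4.02  2.29]
[(137, np.float64(283.9), np.float64(223.2)), (123, np.float64(248.8), np.float64(219.7)), (42, np.float64(313.0), np.float64(255.5)), (17, np.float64(313.5), np.float64(234.7))] [(556, np.float64(278.5), np.float64(324.5)), (160, np.float64(299.0), np.float64(284.0)), (102, np.float64(339.5), np.float64(264.4)), (72, np.float64(313.5), np.float64(261.0))]
```

View pics/g4.png

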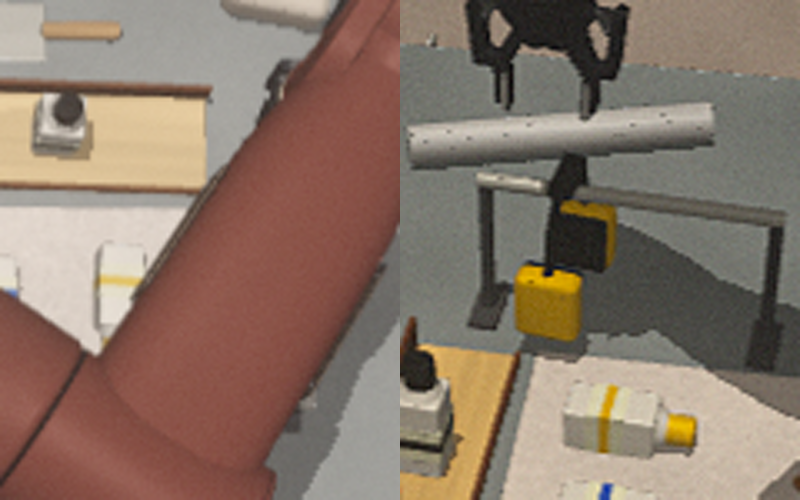

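The yellow muffs hang on the bar at side-crop (565,180), with one cup on each side. The red muffs have not moved, so I'm going to them next.

Emit:
apply_moves(commands="0.5 -0.06 0 0 0 0.17;0.95 -0.12 0 0 0 0;0.95 -0.12 0 0 0 0;0.95 -0.12 0 0 0 0;0.95 -0.12 0 0 0 0;0.95 -0.12 0 0 0 0;0.95 -0.12 0 0 0 0;0.95 -0.12 0 0 0 0", jaw=1)

```text
time: 12.9
tool_pos: [0.5477, -0.1379, 0.2956]
ee_rot: [0.0, 0.733, 0.68, 0.0]
wrist_force: [-0.0, 0.0, -0.5]
finger_gap: 0.0856
finger_force: 0.0
```

Emit:
apply_moves(commands="0.95 -0.12 0 0 0 0;0.95 -0.12 0 0 0 0;0.95 -0.12 0 0 0 0;0.95 -0.12 0 0 0 0;0.95 -0.12 0 0 0 0;0.95 -0.12 0 0 0 0;0.95 -0.12 0 0 0 0;0.95 -0.12 0 0 0 0")

```text
time: 13.57
tool_pos: [0.5402, 0.0153, 0.2956]
ee_rot: [0.0, 0.733, 0.68, 0.0]
wrist_force: [-0.2, -0.2, -0.2]
finger_gap: 0.0854
finger_force: 0.0
```

Emit:
apply_moves(commands="0.95 -0.12 0 0 0 0;0.95 -0.12 0 0 0 0;0.95 -0.12 0 0 0 0;0.95 -0.12 0 0 0 0;0.95 -0.12 0 0 0 0;0.95 -0.12 0 0 0 0;0.95 -0.12 0 0 0 0;0.95 -0.12 0 0 0 0")

```text
time: 14.23
tool_pos: [0.5325, 0.1684, 0.2956]
ee_rot: [0.0, 0.733, 0.68, 0.0]
wrist_force: [0.3, -1.0, -0.9]
finger_gap: 0.0856
finger_force: 0.0
```

Emit:
apply_moves(commands="0.95 -0.12 0 0 0 0;0.95 -0.12 0 0 0 0;0.95 -0.12 0 0 0 0;0.95 -0.12 0 0 0 0;0.95 -0.12 0 0 0 0;0.95 -0.12 0 0 0 0;0.95 -0.12 0 0 0 0;0.95 -0.12 0 0 0 0")

```text
time: 14.9
tool_pos: [0.5249, 0.3215, 0.2956]
ee_rot: [0.0, 0.733, 0.68, 0.0]
wrist_force: [0.8, 0.6, 0.4]
finger_gap: 0.0856
finger_force: 0.0
```

```bash
python3 -c "
from h import *
plan((.523,.3645,.134),tool(-4.3))
s=cam('side');t=cam('top')
print([x[:3] for x in blobs(t,'red',(235,165,330,285))],[x[:3] for x in blobs(s,'red',(225,230,440,350))])"
```

```text
t 14.9 pos [0.5249 0.3215 0.2956] j [ 0.43  0.45  0.25  1.37 -0.    2.08] gap 0.0856 F [0.8 0.6 0.4]
 turn first(x0.1rad): [ 0.01 -0.   -0.  ]  then shift(x2cm): [ 2.13 -0.25  8.08]
[(128, np.float64(248.8), np.float64(219.7))] [(558, np.float64(278.5), np.float64(324.5)), (165, np.float64(299.2), np.float64(283.9)), (103, np.float64(339.5), np.float64(264.2)), (72, np.float64(313.6), np.float64(260.8))]
```

Emit:
apply_moves(commands="0.9 -0.12 0 0 0 0;0.9 -0.12 0 0 0 0;0 0 1 0 0 0;0 0 1 0 0 0;0 0 1 0 0 0;0 0 1 0 0 0;0 0 0.5 0 0 0;0 0 0 0 0 0")

```text
time: 15.67
tool_pos: [0.5216, 0.3558, 0.203]
ee_rot: [-0.0, 0.733, 0.68, -0.002]
wrist_force: [-0.5, -0.1, 0.5]
finger_gap: 0.0857
finger_force: 0.0
```

```bash
python3 -c "
from h import *
plan((.523,.3645,.134),tool(-4.3))"
```

```text
t 15.7 pos [0.5216 0.3558 0.203 ] j [ 0.48  0.51  0.11  1.17 -0.    2.13] gap 0.0857 F [-0.5 -0.1  0.5]
 turn first(x0.1rad): [-0.03  0.02 -0.01]  then shift(x2cm): [0.44 0.04 3.45]
```

Emit:
apply_moves(commands="0.44 0.05 0 0 0 0;0 0 0.8 0 0 0;0 0 0.8 0 0 0;0 0 0.8 0 0 0;0 0 0.7 0 0 0;0 0 0.3 0 0 0;0 0 0 0 0 0;0 0 0 0 0 0")

```text
time: 16.33
tool_pos: [0.5247, 0.3664, 0.1381]
ee_rot: [0.0, 0.733, 0.68, 0.001]
wrist_force: [-0.1, 0.5, 0.1]
finger_gap: 0.0851
finger_force: 0.0
```

Emit:
apply_moves(commands="0 0 0 0 0 0;0 0 0 0 0 0;0 0 0 0 0 0;0 0 0 0 0 0;0 0 0 0 0 0;0 0 0 0 0 0;0 0 0 0 0 0;0 0 0 0 0 0", jaw=0, grip_force=50)

```text
time: 17.0
tool_pos: [0.5245, 0.366, 0.1375]
ee_rot: [0.0, 0.733, 0.68, 0.001]
wrist_force: [1.3, -0.6, 4.8]
finger_gap: 0.0228
finger_force: 50.6
```

Emit:
apply_moves(commands="0 0 -0.3 0 0 0;0 0 -0.6 0 0 0;0 0 -1 0 0 0;0 0 -1 0 0 0;0 0 -1 0 0 0;0 0 -1 0 0 0;0 0 -1 0 0 0;0 0 -1 0 0 0")

```text
time: 17.67
tool_pos: [0.5232, 0.3656, 0.2755]
ee_rot: [-0.0, 0.733, 0.68, -0.001]
wrist_force: [0.7, 0.4, -2.3]
finger_gap: 0.0228
finger_force: 49.8
```

Emit:
apply_moves(commands="0 0 -1 0 0 0;0 0 -1 0 0 0;0 0 -1 0 0 0;0 0 -0.6 0 0 0;0 0 0 0 0 0;0 0 0 0 0 0")

```text
time: 18.17
tool_pos: [0.5239, 0.366, 0.3466]
ee_rot: [-0.0, 0.733, 0.68, -0.0]
wrist_force: [-0.6, -0.3, -2.7]
finger_gap: 0.0227
finger_force: 49.9
```

```bash
python3 -c "
from h import *
plan((.42,-.3544,.345),tool(-3.1))
s=cam('side')
print([x[:3] for x in blobs(s,'red',(180,130,440,350))])"
```

```text
t 18.2 pos [0.5239 0.366  0.3466] j [0.5  0.51 0.47 1.54 0.   2.14] gap 0.0227 F [-0.6 -0.3 -2.7]
 turn first(x0.1rad): [-0.    0.   -0.21]  then shift(x2cm): [-36.25  -3.24   0.08]
[(731, np.float64(275.5), np.float64(273.3)), (186, np.float64(298.4), np.float64(230.5)), (128, np.float64(278.5), np.float64(152.3)), (103, np.float64(339.5), np.float64(264.3)), (71, np.float64(313.5), np.float64(260.8)), (59, np.float64(279.6), np.float64(132.4))]
```

Emit:
apply_moves(commands="-0.5 -0.04 0 0 0 -0.21;-0.95 -0.085 0 0 0 0;-0.95 -0.085 0 0 0 0;-0.95 -0.085 0 0 0 0;-0.95 -0.085 0 0 0 0;-0.95 -0.085 0 0 0 0;-0.95 -0.085 0 0 0 0;-0.95 -0.085 0 0 0 0")

```text
time: 18.88
tool_pos: [0.5023, 0.2228, 0.3453]
ee_rot: [-0.001, 0.726, 0.688, -0.001]
wrist_force: [0.9, 0.1, -3.4]
finger_gap: 0.0225
finger_force: 49.8
```

Emit:
apply_moves(commands="-0.95 -0.085 0 0 0 0;-0.95 -0.085 0 0 0 0;-0.95 -0.085 0 0 0 0;-0.95 -0.085 0 0 0 0;-0.95 -0.085 0 0 0 0;-0.95 -0.085 0 0 0 0;-0.95 -0.085 0 0 0 0;-0.95 -0.085 0 0 0 0")

```text
time: 19.55
tool_pos: [0.4804, 0.0719, 0.3454]
ee_rot: [-0.001, 0.726, 0.688, -0.001]
wrist_force: [0.3, 0.1, -3.9]
finger_gap: 0.0228
finger_force: 49.8
```

Emit:
apply_moves(commands="-0.95 -0.085 0 0 0 0;-0.95 -0.085 0 0 0 0;-0.95 -0.085 0 0 0 0;-0.95 -0.085 0 0 0 0;-0.95 -0.085 0 0 0 0;-0.95 -0.085 0 0 0 0;-0.95 -0.085 0 0 0 0;-0.95 -0.085 0 0 0 0")

```text
time: 20.22
tool_pos: [0.4587, -0.0788, 0.3455]
ee_rot: [-0.001, 0.726, 0.688, -0.001]
wrist_force: [0.8, 0.1, -2.1]
finger_gap: 0.0224
finger_force: 49.8
```

Emit:
apply_moves(commands="-0.95 -0.085 0 0 0 0;-0.95 -0.085 0 0 0 0;-0.95 -0.085 0 0 0 0;-0.95 -0.085 0 0 0 0;-0.95 -0.085 0 0 0 0;-0.95 -0.085 0 0 0 0;-0.95 -0.085 0 0 0 0;-0.95 -0.085 0 0 0 0")

```text
time: 20.88
tool_pos: [0.4371, -0.2297, 0.3454]
ee_rot: [-0.001, 0.726, 0.688, -0.0]
wrist_force: [-0.2, 0.5, -2.8]
finger_gap: 0.023
finger_force: 49.8
```

Emit:
apply_moves(commands="-0.95 -0.085 0 0 0 0;-0.95 -0.085 0 0 0 0;-0.95 -0.085 0 0 0 0;-0.95 -0.085 0 0 0 0;-0.95 -0.085 0 0 0 0;-0.4 -0.035 0 0 0 0;0 0 0 0 0 0;0 0 0 0 0 0")

```text
time: 21.55
tool_pos: [0.4229, -0.331, 0.346]
ee_rot: [-0.001, 0.726, 0.688, 0.0]
wrist_force: [0.2, -0.4, -2.7]
finger_gap: 0.0227
finger_force: 49.8
```

```bash
python3 -c "
from h import *
plan((.42,-.3544,.18),tool(-3.1))"
```

```text
t 21.6 pos [ 0.4229 -0.331   0.346 ] j [-0.8   0.28  0.14  1.42  0.    0.82] gap 0.0227 F [ 0.2 -0.4 -2.7]
 turn first(x0.1rad): [-0.01 -0.02 -0.01]  then shift(x2cm): [-1.18 -0.08  8.3 ]
```

Emit:
apply_moves(commands="-0.6 -0.04 0 0 0 0;-0.58 -0.04 0 0 0 0;0 0 0.5 0 0 0;0 0 0.9 0 0 0;0 0 0.9 0 0 0;0 0 0.9 0 0 0;0 0 0.9 0 0 0;0 0 0.9 0 0 0")

```text
time: 22.22
tool_pos: [0.4205, -0.3554, 0.2461]
ee_rot: [0.0, 0.726, 0.688, -0.0]
wrist_force: [0.5, 0.4, -2.5]
finger_gap: 0.0227
finger_force: 49.8
```

Emit:
apply_moves(commands="0 0 0.9 0 0 0;0 0 0.9 0 0 0;0 0 0.7 0 0 0;0 0 0.5 0 0 0;0 0 0.2 0 0 0;0 0 0 0 0 0;0 0 0 0 0 0")

```text
time: 22.8
tool_pos: [0.4207, -0.3555, 0.1835]
ee_rot: [0.0, 0.726, 0.688, -0.0]
wrist_force: [-0.2, -0.8, -2.1]
finger_gap: 0.0225
finger_force: 49.9
```

```bash
python3 -c "
from h import *
plan((.42,-.3544,.168),tool(-3.1))"
```

```text
t 22.8 pos [ 0.4207 -0.3555  0.1835] j [-0.83  0.37 -0.17  1.03  0.    0.79] gap 0.0225 F [-0.2 -0.8 -2.1]
 turn first(x0.1rad): [0.01 0.   0.  ]  then shift(x2cm): [ 0.05 -0.04  0.77]
```

Emit:
apply_moves(commands="0 0 0.3 0 0 0;0 0 0.2 0 0 0;0 0 0.1 0 0 0;0 0 0.1 0 0 0;0 0 0.1 0 0 0;0 0 0 0 0 0")

```text
time: 23.3
tool_pos: [0.4205, -0.3552, 0.167]
ee_rot: [0.0, 0.726, 0.688, -0.0]
wrist_force: [0.1, -0.2, -1.0]
finger_gap: 0.0228
finger_force: 50.0
```

Emit:
apply_moves(commands="0 0 0.07 0 0 0;0 0 0 0 0 0;0 0 0 0 0 0")

```text
time: 23.55
tool_pos: [0.4205, -0.3552, 0.1668]
ee_rot: [0.001, 0.726, 0.688, -0.0]
wrist_force: [-3.6, 5.0, 10.3]
finger_gap: 0.0233
finger_force: 51.4
```

Contact has been made. Releasing and backing off.

Emit:
apply_moves(commands="0 0 0 0 0 0;0 0 0 0 0 0;0 0 0 0 0 0;0 0 0 0 0 0;0 0 0 0 0 0;0 0 -0.5 0 0 0;0 0 -1 0 0 0;0 0 -1 0 0 0", jaw=0.75)

```text
time: 24.22
tool_pos: [0.42, -0.3548, 0.2162]
ee_rot: [-0.001, 0.726, 0.688, 0.0]
wrist_force: [0.3, -0.4, 0.4]
finger_gap: 0.0638
finger_force: 0.0
```

Emit:
apply_moves(commands="0 0 -1 0 0 0;0 0 -1 0 0 0;0 0 -1 0 0 0;0 0 -1 0 0 0;1 0 0 0 0 0;1 0 0 0 0 0;1 0 0 0 0 0;1 0 0 0 0 0")

```text
time: 24.88
tool_pos: [0.4247, -0.2745, 0.2963]
ee_rot: [0.0, 0.726, 0.688, 0.0]
wrist_force: [0.6, 0.5, 0.5]
finger_gap: 0.0642
finger_force: 0.0
```

Emit:
apply_moves(commands="1 0 0 0 0 0;1 0 0 0 0 0;1 0 0 0 0 0;1 0 0 0 0 0;1 0 0 0 0 0;1 0 0 0 0 0;1 0 0 0 0 0;1 0 0 0 0 0", jaw=1)

```text
time: 25.55
tool_pos: [0.4333, -0.1145, 0.2963]
ee_rot: [0.0, 0.726, 0.688, 0.0]
wrist_force: [0.7, -0.8, -0.7]
finger_gap: 0.0857
finger_force: 0.0
```

```bash
python3 -c "
from h import *
plan((.48,-.19,.3),tool(90,45))
t=cam('top');s=cam('side'); b=cv2.resize
for k in ('red','blue','yellow'): print(k,[[float(v) for v in x[:3]] for x in blobs(t,k,(300,210,460,285),vmin=60,smin=100)],[[float(v) for v in x[:3]] for x in blobs(s,k,(300,150,375,275))])
cv2.imwrite('pics/g5.png',np.hstack([b(t['frame'][150:300,300:520],(440,300),interpolation=2),b(s['frame'][80:280,250:400],(360,480),interpolation=2)[:300]])[:,:,::-1]) if 0 else cv2.imwrite('pics/g5.png',np.hstack([b(t['frame'][150:290,290:510],(440,280),interpolation=2),b(s['frame'][80:220,250:430],(360,280),interpolation=2)])[:,:,::-1])"
```

```text
t 25.6 pos [ 0.4333 -0.1145  0.2963] j [-0.42  0.11 -0.21  1.25  0.    1.2 ] gap 0.0857 F [ 0.7 -0.8 -0.7]
 turn first(x0.1rad): [ -6.34  -6.01 -15.33]  then shift(x2cm): [-1.78 -3.77  1.52]
red [[3823.0, 429.6, 250.0], [61.0, 313.4, 255.4], [27.0, 313.3, 234.5], [6.0, 416.8, 217.5]] [[102.0, 339.5, 264.4], [71.0, 313.5, 260.8]]
blue [[46.0, 386.0, 258.2], [19.0, 387.6, 237.5]] [[65.0, 353.4, 199.0], [41.0, 329.7, 194.5]]
yellow [] [[75.0, 353.9, 168.7], [54.0, 331.4, 165.6]]
```

View pics/g5.png

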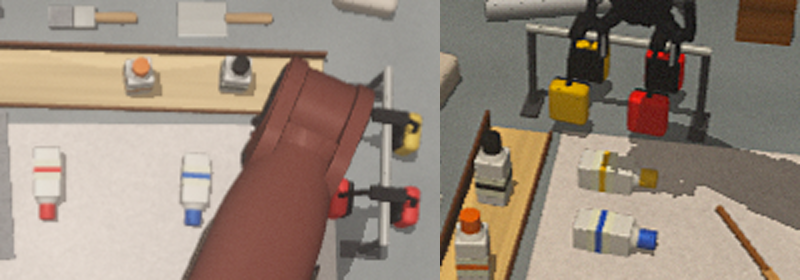

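Both muffs hang on the bar with cups astride, and the bottles have not moved. Next is the yellow bottle.

```bash
cat >> h.py <<'E'
def lying(base,cap,pitch=45,g=.05,z=.026,back=.12):
    """pick poses for a lying bottle: base,cap xy; tool forward = cap->base"""
    b=np.array(base);u=np.array(cap)-b;u/=np.linalg.norm(u); f=-u; a=np.degrees(np.arctan2(f[1],f[0]))+90
    Q=tool(a,pitch); d=Q.apply([0,0,1]); G=np.array([*(b+u*g),z]); T=G+.0187*d
    print("yaw",a.round(1),"TCP",T.round(4)); return T-back*d,T,Q
E
python3 -c "
from h import *
P,T,Q=lying((.519,-.1940),(.41,-.1863)); plan(P,Q)"
```

```text
yaw 86.0 TCP [ 0.4823 -0.1914  0.0128]
t 25.6 pos [ 0.4333 -0.1134  0.2964] j [-0.42  0.11 -0.21  1.25  0.    1.2 ] gap 0.0854 F [ 0.1  0.5 -0.1]
 turn first(x0.1rad): [ -6.06  -6.18 -14.65]  then shift(x2cm): [ 8.1  -3.72  5.95]
```

Emit:
apply_moves(commands="0 0 0 -0.36 -0.36 -0.86;0 0 0 -0.36 -0.36 -0.86;0 0 0 -0.36 -0.36 -0.86;0 0 0 -0.36 -0.36 -0.86;0 0 0 -0.36 -0.36 -0.86;0 0 0 -0.36 -0.36 -0.86;0 0 0 -0.36 -0.36 -0.86;0 0 0 -0.36 -0.36 -0.86")

```text
time: 26.32
tool_pos: [0.4334, -0.1159, 0.2963]
ee_rot: [0.2, 0.436, 0.877, -0.006]
wrist_force: [1.0, -0.7, 0.2]
finger_gap: 0.0851
finger_force: 0.0
```

Emit:
apply_moves(commands="0 0 0 -0.36 -0.36 -0.86;0 0 0 -0.36 -0.36 -0.86;0 0 0 -0.36 -0.36 -0.86;0 0 0 -0.36 -0.36 -0.86;0 0 0 -0.36 -0.36 -0.86;0 0 0 -0.36 -0.36 -0.86;0 0 0 -0.36 -0.36 -0.86;0 0 0 -0.36 -0.36 -0.86")

```text
time: 26.98
tool_pos: [0.4333, -0.1157, 0.2964]
ee_rot: [0.367, 0.079, 0.927, -0.011]
wrist_force: [-0.4, 0.7, -0.9]
finger_gap: 0.0852
finger_force: 0.0
```

Emit:
apply_moves(commands="0 0 0 -0.3 -0.42 -0.86;0 0 0 0 0 0;0 0 0 0 0 0")

```text
time: 27.23
tool_pos: [0.4328, -0.1168, 0.2956]
ee_rot: [0.384, 0.039, 0.922, -0.014]
wrist_force: [-0.1, 0.2, 0.1]
finger_gap: 0.0853
finger_force: 0.0
```

```bash
python3 -c "
from h import *
P,T,Q=lying((.519,-.1940),(.41,-.1863)); plan(P,Q)"
```

```text
yaw 86.0 TCP [ 0.4823 -0.1914  0.0128]
t 27.2 pos [ 0.4328 -0.1168  0.2956] j [-0.78 -0.45 -0.97  0.4   0.48 -0.53] gap 0.0853 F [-0.1  0.2  0.1]
 turn first(x0.1rad): [-0.06  0.04 -0.11]  then shift(x2cm): [ 8.07 -3.54  5.93]
```

Emit:
apply_moves(commands="0.8 -0.35 0.59 -0.06 0.04 -0.11;0.8 -0.35 0.59 0 0 0;0.8 -0.35 0.59 0 0 0;0.8 -0.35 0.59 0 0 0;0.8 -0.35 0.59 0 0 0;0.8 -0.35 0.59 0 0 0")

```text
time: 27.73
tool_pos: [0.4134, -0.1571, 0.1773]
ee_rot: [0.383, 0.031, 0.923, -0.013]
wrist_force: [0.6, -0.4, -0.8]
finger_gap: 0.0856
finger_force: 0.0
```

```bash
python3 -c "
from h import *
P,T,Q=lying((.519,-.1940),(.41,-.1863)); plan(P,Q)"
```

```text
yaw 86.0 TCP [ 0.4823 -0.1914  0.0128]
t 27.7 pos [ 0.4134 -0.1571  0.1773] j [-0.97 -0.2  -1.19  0.03  0.59 -0.73] gap 0.0856 F [ 0.6 -0.4 -0.8]
 turn first(x0.1rad): [0.02 0.   0.03]  then shift(x2cm): [ 3.3  -1.47  2.33]
```

```bash
python3 -c "
from h import *
P,T,Q=lying((.519,-.1940),(.41,-.1863),back=.07); plan(P,Q)
P,T,Q=lying((.519,-.1940),(.41,-.1863),pitch=55,back=.07); plan(P,Q)"
```

```text
yaw 86.0 TCP [ 0.4823 -0.1914  0.0128]
t 27.7 pos [ 0.4134 -0.1571  0.1773] j [-0.97 -0.2  -1.19  0.03  0.59 -0.73] gap 0.0856 F [ 0.6 -0.4 -0.8]
 turn first(x0.1rad): [0.02 0.   0.03]  then shift(x2cm): [ 3.3  -1.47  4.83]
yaw 86.0 TCP [ 0.4798 -0.1912  0.0107]
t 27.7 pos [ 0.4134 -0.1571  0.1773] j [-0.97 -0.2  -1.19  0.03  0.59 -0.73] gap 0.0856 F [ 0.6 -0.4 -0.8]
 turn first(x0.1rad): [0.02 1.75 0.03]  then shift(x2cm): [ 1.96 -1.47  5.29]
```

Emit:
apply_moves(commands="0 -0.3 0.8 0 0 0;0.3 -0.3 0.9 0 0 0;0.7 -0.3 0.8 0 0 0;0.7 -0.3 0.8 0 0 0;0 0 0 0 0 0")

```text
time: 28.15
tool_pos: [0.4338, -0.1815, 0.1028]
ee_rot: [0.38, 0.032, 0.924, -0.01]
wrist_force: [-0.8, 1.0, 0.0]
finger_gap: 0.0853
finger_force: 0.0
```

```bash
python3 -c "
from h import *
P,T,Q=lying((.519,-.1940),(.41,-.1863),back=.07); plan(P,Q)"
```

```text
yaw 86.0 TCP [ 0.4823 -0.1914  0.0128]
t 28.1 pos [ 0.4338 -0.1815  0.1028] j [-0.96  0.13 -1.26 -0.37  0.58 -0.72] gap 0.0853 F [-0.8  1.   0. ]
 turn first(x0.1rad): [ 0.06 -0.05 -0.02]  then shift(x2cm): [ 1.45 -0.32  1.42]
```

```bash
python3 -c "
from h import *
P,T,Q=lying((.519,-.1940),(.41,-.1863),pitch=60,z=.029,back=.07); plan(P,Q)"
```

```text
yaw 86.0 TCP [ 0.4785 -0.1911  0.0128]
t 28.1 pos [ 0.4338 -0.1815  0.1028] j [-0.96  0.13 -1.26 -0.37  0.58 -0.72] gap 0.0853 F [-0.8  1.   0. ]
 turn first(x0.1rad): [ 0.06  2.57 -0.01]  then shift(x2cm): [ 0.29 -0.32  1.53]
```

Emit:
apply_moves(commands="0 0 0 0.06 0.86 0;0 0 0 0 0.86 0;0 0 0 0 0.86 0;0.15 -0.16 0.7 0 0 0;0.14 -0.16 0.8 0 0 0;0 0 0 0 0 0")

```text
time: 28.65
tool_pos: [0.4449, -0.1891, 0.0785]
ee_rot: [0.261, 0.033, 0.965, -0.012]
wrist_force: [-0.0, 1.1, -0.8]
finger_gap: 0.085
finger_force: 0.0
```

```bash
python3 -c "
from h import *
P,T,Q=lying((.519,-.1940),(.41,-.1863),pitch=60,z=.029,back=.0); plan(P,Q)
s=cam('side');t=cam('top');print([[float(v) for v in x[:3]] for x in blobs(s,'yellow',(300,150,375,275))])
cv2.imwrite('pics/g6.png',np.hstack([cv2.resize(s['frame'][110:230,280:440],(480,360),interpolation=2),cv2.resize(t['frame'][200:300,360:440],(288,360),interpolation=2)])[:,:,::-1])"
```

```text
yaw 86.0 TCP [ 0.4785 -0.1911  0.0128]
t 28.6 pos [ 0.4449 -0.1891  0.0785] j [-0.78  0.15 -1.04 -0.03  0.33 -0.64] gap 0.085 F [-0.   1.1 -0.8]
 turn first(x0.1rad): [-0.04  0.05  0.03]  then shift(x2cm): [0.19 0.02 3.68]
[[71.0, 353.8, 168.6], [58.0, 331.5, 165.3]]
```

View pics/g6.png

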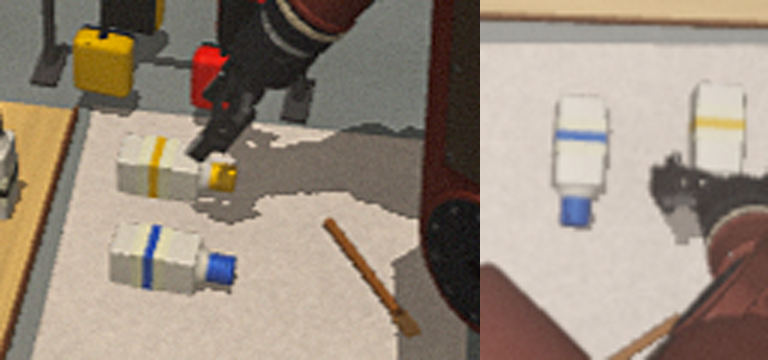

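The gripper straddles the yellow bottle, fingers at side-crop (205,145). Advancing to grasp.

Emit:
apply_moves(commands="0.1 0 0.7 0 0 0;0.1 0 0.8 0 0 0;0 0 0.8 0 0 0;0 0 0.7 0 0 0;0 0 0.5 0 0 0;0 0 0.15 0 0 0;0 0 0 0 0 0;0 0 0 0 0 0")

```text
time: 29.42
tool_pos: [0.477, -0.1915, 0.0138]
ee_rot: [0.261, 0.033, 0.965, -0.011]
wrist_force: [-0.2, -0.1, -0.5]
finger_gap: 0.0852
finger_force: 0.0
```

Emit:
apply_moves(commands="0 0 0 0 0 0;0 0 0 0 0 0;0 0 0 0 0 0;0 0 0 0 0 0;0 0 0 0 0 0;0 0 0 0 0 0;0 0 0 0 0 0", jaw=0, grip_force=60)

```text
time: 30.0
tool_pos: [0.4771, -0.1919, 0.0138]
ee_rot: [0.262, 0.033, 0.965, -0.012]
wrist_force: [-8.0, 0.1, 15.4]
finger_gap: 0.0457
finger_force: 58.6
```

```bash
python3 -c "
from h import *
P,T,Q=lying((.519,-.1940),(.41,-.1863),pitch=60,z=.029,back=.0); plan(P,Q)"
```

```text
yaw 86.0 TCP [ 0.4785 -0.1911  0.0128]
t 30.0 pos [ 0.4771 -0.1919  0.0138] j [-0.72  0.37 -1.05 -0.28  0.31 -0.58] gap 0.0457 F [-8.   0.1 15.4]
 turn first(x0.1rad): [-0.04  0.06  0.04]  then shift(x2cm): [-0.03  0.04  0.07]
```

Emit:
apply_moves(commands="-0.2 0 -0.37 0 0 0;-0.43 0 -0.75 0 0 0;-0.43 0 -0.75 0 0 0;-0.43 0 -0.75 0 0 0;-0.43 0 -0.75 0 0 0;-0.43 0 -0.75 0 0 0;-0.43 0 -0.75 0 0 0;-0.43 0 -0.75 0 0 0")

```text
time: 30.67
tool_pos: [0.4749, -0.1902, 0.1429]
ee_rot: [0.26, 0.033, 0.965, -0.011]
wrist_force: [0.1, -0.1, -3.6]
finger_gap: 0.0454
finger_force: 61.9
```

Emit:
apply_moves(commands="0 0 0 0 0 0.98;0 0 0 0 0 0.98;0 0 0 0 0 0.98;0 0 0 0 0 0.98;0 0 0 0 0 0.98;0 0 0 0 0 0.98;0 0 0 0 0 0.98;0 0 0 0 0 0.98")

```text
time: 31.33
tool_pos: [0.475, -0.1902, 0.1418]
ee_rot: [0.245, 0.401, 0.878, 0.09]
wrist_force: [-0.1, 0.0, -2.3]
finger_gap: 0.0451
finger_force: 61.8
```

Emit:
apply_moves(commands="0 0 0 0 0 0.98;0 0 0 0 0 0.98;0 0 0 0 0 0.98;0 0 0 0 0 0.98;0 0 0 0 0 0.98;0 0 0 0 0 0.98;0 0 0 0 0 0.98;0 0 0 0 0 0.98")

```text
time: 32.0
tool_pos: [0.475, -0.1903, 0.1419]
ee_rot: [0.192, 0.706, 0.658, 0.177]
wrist_force: [-0.6, -0.4, -2.4]
finger_gap: 0.045
finger_force: 61.9
```

Emit:
apply_moves(commands="0 0 0 0 0 0.98;0 0 0 0 0 0.98;0 0 0 0 0 0.98;0 0 0 0 0 0.98;0 0 0 0 0 0.98;0 0 0 0 0 0.98;0 0 0 0 0 0.98;0 0 0 0 0 0.98")

```text
time: 32.67
tool_pos: [0.475, -0.1903, 0.1419]
ee_rot: [0.11, 0.904, 0.339, 0.236]
wrist_force: [0.8, -0.1, -2.0]
finger_gap: 0.0456
finger_force: 61.9
```

Emit:
apply_moves(commands="0 0 0 0 0 0.98;0 0 0 0 0 0.98;0 0 0 0 0 0.98;0 0 0 0 0 0.98;0 0 0 0 0 0.98;0 0 0 0 0 0.98;0 0 0 0 0 0.98;0 0 0 0 0 0.98")

```text
time: 33.33
tool_pos: [0.475, -0.1903, 0.1419]
ee_rot: [0.011, 0.965, -0.032, 0.26]
wrist_force: [0.4, -0.4, -3.2]
finger_gap: 0.0456
finger_force: 61.8
```

```bash
cat >> h.py <<'E'
def place(xy,yaw,pitch=30,g=.05,z=.006,up=.0):
    Q=tool(yaw,pitch,flip=True); d=Q.apply([0,0,1]); return np.array([*xy,z+g+up])+.0187*d,Q
E
python3 -c "
from h import *
P,Q=place((.637,-.21),86,up=.07);print(P); plan(P,Q)
s=cam('side')
cv2.imwrite('pics/g7.png',cv2.resize(s['frame'][60:220,240:440],(600,480),interpolation=2)[:,:,::-1])"
```

```text
[ 0.65315523 -0.21112968  0.11665   ]
t 33.3 pos [ 0.475  -0.1903  0.1419] j [-0.72  0.05 -0.89  0.19  0.31  2.56] gap 0.0456 F [ 0.4 -0.4 -3.2]
 turn first(x0.1rad): [0.02 5.2  0.04]  then shift(x2cm): [3.39 0.42 8.39]
```

View pics/g7.png

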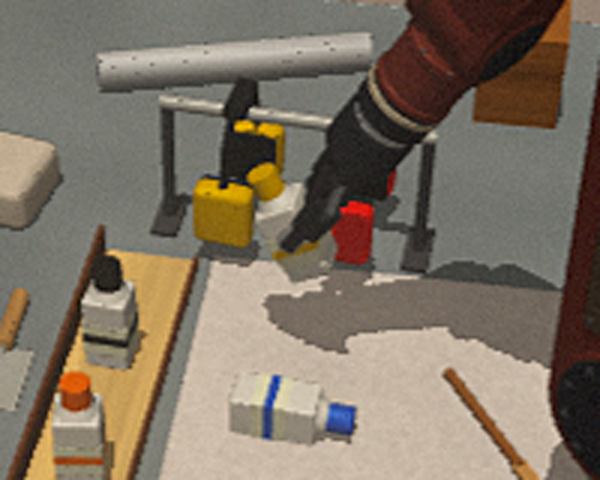

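Emit:
apply_moves(commands="0.5 0 0.29 0 0 0;0.87 0 0.5 0 0 0;0.87 0 0.5 0 0 0;0.87 0 0.5 0 0 0;0.87 0 0.5 0 0 0;0.87 0 0.5 0 0 0;0.87 0 0.5 0 0 0;0.4 0 0.2 0 0 0")

```text
time: 34.05
tool_pos: [0.6191, -0.1998, 0.144]
ee_rot: [0.013, 0.965, -0.028, 0.262]
wrist_force: [-0.9, 0.3, -3.5]
finger_gap: 0.0452
finger_force: 61.9
```

Emit:
apply_moves(commands="0 0 0 0 0.87 0;0 0 0 0 0.87 0;0 0 0 0 0.87 0;0 0 0 0 0.87 0;0 0 0 0 0.87 0;0 0 0 0 0.85 0;0 0 0 0 0 0")

```text
time: 34.63
tool_pos: [0.6158, -0.1999, 0.1405]
ee_rot: [0.019, 0.875, -0.027, 0.483]
wrist_force: [-1.5, 0.9, -5.1]
finger_gap: 0.0456
finger_force: 62.4
```

```bash
python3 -c "
from h import *
P,Q=place((.637,-.208),86,up=.03); plan(P,Q)"
```

```text
t 34.6 pos [ 0.6158 -0.1999  0.1405] j [-0.68  0.41 -1.1  -0.86  0.5   2.78] gap 0.0456 F [-1.5  0.9 -5.1]
 turn first(x0.1rad): [-0.01  0.37  0.09]  then shift(x2cm): [-1.82  0.33  3.24]
```

Emit:
apply_moves(commands="0.3 0.1 0.5 0 0.2 0.05;0.3 0.1 0.55 0 0.17 0.04;0.3 0.13 0.55 0 0 0;-0.4 0 0.24 0 0 0;-0.7 0 0.4 0 0 0;-0.7 0 0.4 0 0 0;-0.5 0 0.3 0 0 0;0 0 0 0 0 0")

```text
time: 35.3
tool_pos: [0.6533, -0.2091, 0.0851]
ee_rot: [0.016, 0.867, -0.03, 0.497]
wrist_force: [-0.4, 0.2, -3.6]
finger_gap: 0.0453
finger_force: 62.2
```

```bash
python3 -c "
from h import *
P,Q=place((.637,-.208),86,up=.003); plan(P,Q)"
```

```text
t 35.3 pos [ 0.6533 -0.2091  0.0851] j [-0.64  0.64 -1.06 -1.08  0.49  2.83] gap 0.0453 F [-0.4  0.2 -3.6]
 turn first(x0.1rad): [-0.02  0.07 -0.01]  then shift(x2cm): [-1.54  0.    0.88]
```

Emit:
apply_moves(commands="-0.4 0 0.23 0 0.07 0;-0.4 0 0.23 0 0 0;-0.3 0 0.17 0 0 0;-0.2 0 0.12 0 0 0;-0.12 0 0.07 0 0 0;0 0 0 0 0 0;0 0 0 0 0 0")

```text
time: 35.88
tool_pos: [0.6541, -0.2096, 0.0558]
ee_rot: [0.017, 0.864, -0.03, 0.503]
wrist_force: [0.1, 0.3, -2.7]
finger_gap: 0.0454
finger_force: 62.5
```

Emit:
apply_moves(commands="-0.1 0 0.06 0 0 0;-0.1 0 0.06 0 0 0;0 0 0 0 0 0")

```text
time: 36.13
tool_pos: [0.6553, -0.2096, 0.0531]
ee_rot: [0.018, 0.863, -0.029, 0.505]
wrist_force: [-3.0, 3.7, 9.0]
finger_gap: 0.0451
finger_force: 62.5
```

Emit:
apply_moves(commands="-0.08 0 0.05 0 0 0;-0.08 0 0.05 0 0 0;0 0 0 0 0 0")

```text
time: 36.38
tool_pos: [0.6563, -0.2096, 0.0529]
ee_rot: [0.018, 0.861, -0.028, 0.507]
wrist_force: [-21.6, 6.4, 38.0]
finger_gap: 0.0455
finger_force: 65.7
```

Emit:
apply_moves(commands="0.12 0 -0.07 0 0 0;0 0 0 0 0 0;0 0 0 0 0 0")

```text
time: 36.63
tool_pos: [0.6554, -0.2099, 0.0529]
ee_rot: [0.018, 0.863, -0.029, 0.505]
wrist_force: [-9.2, 1.8, 16.1]
finger_gap: 0.0455
finger_force: 63.3
```

Emit:
apply_moves(commands="0 0 0 0 0 0;0 0 0 0 0 0;0 0 0 0 0 0;0 0 0 0 0 0;0 0 0 0 0 0;0 0 -0.3 0 0 0;0 0 -0.6 0 0 0;0 0 -0.8 0 0 0", jaw=0.66)

```text
time: 37.3
tool_pos: [0.6241, -0.2071, 0.0669]
ee_rot: [0.017, 0.864, -0.03, 0.503]
wrist_force: [-0.7, -0.3, 0.5]
finger_gap: 0.0563
finger_force: 0.0
```

Emit:
apply_moves(commands="0 0 -0.9 0 0 0;0 0 -0.9 0 0 0;0 0 -0.9 0 0 0;0 0 -0.9 0 0 0;0 0 -0.9 0 0 0;0 0 0 0 0 0")

```text
time: 37.8
tool_pos: [0.5451, -0.2025, 0.1129]
ee_rot: [0.018, 0.864, -0.03, 0.503]
wrist_force: [0.2, -0.7, 1.4]
finger_gap: 0.0564
finger_force: 0.0
```

```bash
python3 -c "
from h import *
s=cam('side');t=cam('top')
for k in('yellow','blue','red'): print(k,[[float(v) for v in x[:3]] for x in blobs(s,k,(250,100,375,280))],[[float(v) for v in x[:3]] for x in blobs(t,k,(300,160,460,285),smin=100)])
P,T,Q=lying((.507,-.0595),(.397,-.0521),pitch=60,z=.029,back=.10); plan(P,Q)
cv2.imwrite('pics/g8.png',np.hstack([cv2.resize(s['frame'][100:220,230:390],(480,360),interpolation=2),cv2.resize(t['frame'][160:280,370:470],(300,360),interpolation=2)])[:,:,::-1])"
```

```text
yellow [[318.0, 312.7, 130.0], [103.0, 328.5, 105.5], [100.0, 281.8, 134.5], [9.0, 286.7, 157.2]] [[120.0, 456.5, 212.6], [72.0, 433.2, 183.5]]
blue [[66.0, 353.4, 199.1], [42.0, 329.7, 194.5]] [[18.0, 388.0, 237.5]]
red [[132.0, 354.4, 143.1], [103.0, 339.5, 264.3], [73.0, 313.5, 261.1], [47.0, 364.1, 107.6], [12.0, 354.2, 106.6], [6.0, 373.3, 116.3]] [[3912.0, 419.3, 259.4], [61.0, 313.4, 255.4], [27.0, 313.3, 234.5]]
yaw 86.2 TCP [ 0.4664 -0.0568  0.0128]
t 37.9 pos [ 0.546  -0.2025  0.1119] j [-0.83  0.55 -1.3  -1.18  0.64  2.7 ] gap 0.0563 F [-0.3  0.3 -0.6]
 turn first(x0.1rad): [-8.23 -0.04 30.29]  then shift(x2cm): [ 6.34  7.   -2.94]
```

View pics/g8.png

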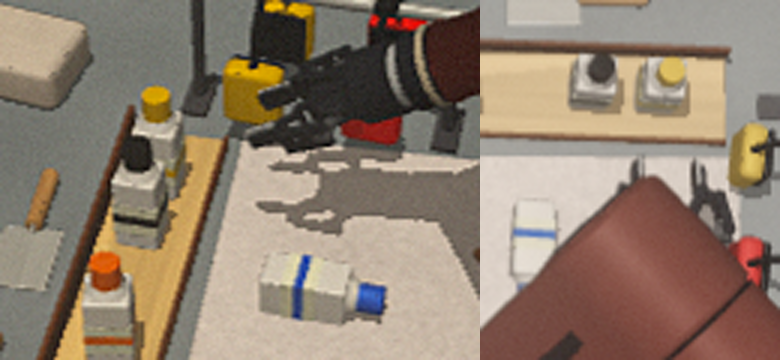

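Yellow stands in the lane beside black at top-crop (665,75), and blue lies unmoved. Next is blue, with the wrist kept flipped.

Emit:
apply_moves(commands="0.5 0 0 0 -0.87 0;0.5 0 0 0 -0.87 0;0.5 0 0 0 -0.87 0;0.5 0 0 0 -0.87 0;0.5 0 0 0 -0.87 0;0.5 0 0 0 -0.87 0;0 0 0 0 0 0", jaw=1)

```text
time: 38.48
tool_pos: [0.5797, -0.2079, 0.1423]
ee_rot: [0.011, 0.942, -0.033, 0.332]
wrist_force: [0.7, -0.4, 1.6]
finger_gap: 0.0857
finger_force: 0.0
```

```bash
sed -i 's/back=.12):/back=.12,flip=False):/; s/Q=tool(a,pitch); d/Q=tool(a,pitch,flip); d/' h.py; python3 -c "
from h import *
P,T,Q=lying((.507,-.0595),(.397,-.0521),pitch=60,z=.029,back=.10,flip=True); plan(P,Q)"
```

```text
yaw 86.2 TCP [ 0.4664 -0.0568  0.0128]
t 38.5 pos [ 0.5797 -0.2079  0.1423] j [-0.65  0.21 -0.84 -0.07  0.35  2.67] gap 0.0857 F [ 0.7 -0.4  1.6]
 turn first(x0.1rad): [ 0.   -1.55 -0.03]  then shift(x2cm): [-8.57 -7.16 -2.47]
```

Emit:
apply_moves(commands="-0.5 0 -0.3 0 -0.78 0;-0.8 0 -0.4 0 -0.77 0;-0.9 -0.8 -0.3 0 0 0;-0.9 -0.8 -0.3 0 0 0;-0.9 -0.8 -0.3 0 0 0;-0.9 -0.8 -0.3 0 0 0;-0.9 -0.8 -0.3 0 0 0;-0.9 -0.8 -0.3 0 0 0")

```text
time: 39.15
tool_pos: [0.4418, -0.1001, 0.1105]
ee_rot: [0.007, 0.965, -0.035, 0.259]
wrist_force: [0.0, -0.2, 1.4]
finger_gap: 0.0853
finger_force: 0.0
```

```bash
python3 -c "
from h import *
P,T,Q=lying((.507,-.0595),(.397,-.0521),pitch=60,z=.029,back=.07,flip=True); plan(P,Q)"
```

```text
yaw 86.2 TCP [ 0.4664 -0.0568  0.0128]
t 39.1 pos [ 0.4418 -0.1001  0.1105] j [-0.56 -0.01 -1.09  0.03  0.24  2.71] gap 0.0853 F [ 0.  -0.2  1.4]
 turn first(x0.1rad): [-0.02 -0.01 -0.06]  then shift(x2cm): [-1.51 -2.24  1.27]
```

Emit:
apply_moves(commands="-0.3 -0.75 0 0 0 -0.06;-0.4 -0.75 0.1 0 0 0;-0.4 -0.74 0.3 0 0 0;-0.4 0 0.5 0 0 0;0 0 0.35 0 0 0;0 0 0 0 0 0;0 0 0 0 0 0")

```text
time: 39.73
tool_pos: [0.4321, -0.0552, 0.0745]
ee_rot: [0.008, 0.965, -0.032, 0.258]
wrist_force: [0.3, -0.7, -0.2]
finger_gap: 0.0854
finger_force: 0.0
```

```bash
python3 -c "
from h import *
P,T,Q=lying((.507,-.0595),(.397,-.0521),pitch=60,z=.029,back=.0,flip=True); plan(P,Q)
s=cam('side');print([[float(v) for v in x[:3]] for x in blobs(s,'blue',(250,100,375,280))])"
```

```text
yaw 86.2 TCP [ 0.4664 -0.0568  0.0128]
t 39.7 pos [ 0.4321 -0.0552  0.0745] j [-0.43  0.06 -1.19 -0.17  0.18  2.82] gap 0.0854 F [ 0.3 -0.7 -0.2]
 turn first(x0.1rad): [-0.02  0.   -0.  ]  then shift(x2cm): [-0.05 -0.04  3.53]
[[41.0, 329.7, 194.4], [18.0, 350.6, 197.9], [13.0, 355.8, 198.2]]
```

Emit:
apply_moves(commands="-0.05 -0.04 0.7 0 0 0;0 0 0.8 0 0 0;0 0 0.8 0 0 0;0 0 0.7 0 0 0;0 0 0.4 0 0 0;0 0 0.1 0 0 0;0 0 0 0 0 0;0 0 0 0 0 0")

```text
time: 40.45
tool_pos: [0.467, -0.0572, 0.0147]
ee_rot: [0.008, 0.965, -0.032, 0.259]
wrist_force: [0.6, -0.1, -0.1]
finger_gap: 0.0854
finger_force: 0.0
```

Emit:
apply_moves(commands="0 0 0 0 0 0;0 0 0 0 0 0;0 0 0 0 0 0;0 0 0 0 0 0;0 0 0 0 0 0;0 0 0 0 0 0;0 0 0 0 0 0", jaw=0, grip_force=60)

```text
time: 41.03
tool_pos: [0.4673, -0.0576, 0.0151]
ee_rot: [0.009, 0.965, -0.032, 0.259]
wrist_force: [-7.3, -1.3, 13.4]
finger_gap: 0.0453
finger_force: 59.0
```

```bash
python3 -c "
from h import *
P,T,Q=lying((.507,-.0595),(.397,-.0521),pitch=60,z=.029,back=.0,flip=True); plan(P,Q)"
```

```text
yaw 86.2 TCP [ 0.4664 -0.0568  0.0128]
t 41.0 pos [ 0.4673 -0.0576  0.0151] j [-0.39  0.32 -1.19 -0.45  0.16  2.86] gap 0.0453 F [-7.3 -1.3 13.4]
 turn first(x0.1rad): [ 0.   -0.02  0.  ]  then shift(x2cm): [-0.1  -0.04  0.08]
```

Emit:
apply_moves(commands="0.2 0 -0.37 0 0 0;0.43 0 -0.75 0 0 0;0.43 0 -0.75 0 0 0;0.43 0 -0.75 0 0 0;0.43 0 -0.75 0 0 0;0.43 0 -0.75 0 0 0;0.43 0 -0.75 0 0 0;0.43 0 -0.75 0 0 0")

```text
time: 41.7
tool_pos: [0.4652, -0.0568, 0.1442]
ee_rot: [0.008, 0.966, -0.032, 0.258]
wrist_force: [1.9, 0.6, -4.3]
finger_gap: 0.0451
finger_force: 62.2
```

Emit:
apply_moves(commands="0 0 0 0 0 -0.98;0 0 0 0 0 -0.98;0 0 0 0 0 -0.98;0 0 0 0 0 -0.98;0 0 0 0 0 -0.98;0 0 0 0 0 -0.98;0 0 0 0 0 -0.98;0 0 0 0 0 -0.98")

```text
time: 42.37
tool_pos: [0.4653, -0.0568, 0.1431]
ee_rot: [0.107, 0.904, 0.341, 0.235]
wrist_force: [-0.3, 0.1, -2.9]
finger_gap: 0.0454
finger_force: 62.6
```

Emit:
apply_moves(commands="0 0 0 0 0 -0.98;0 0 0 0 0 -0.98;0 0 0 0 0 -0.98;0 0 0 0 0 -0.98;0 0 0 0 0 -0.98;0 0 0 0 0 -0.98;0 0 0 0 0 -0.98;0 0 0 0 0 -0.98")

```text
time: 43.03
tool_pos: [0.4653, -0.0569, 0.1431]
ee_rot: [0.188, 0.705, 0.661, 0.177]
wrist_force: [0.3, 0.1, -3.7]
finger_gap: 0.0456
finger_force: 62.6
```

Emit:
apply_moves(commands="0 0 0 0 0 -0.98;0 0 0 0 0 -0.98;0 0 0 0 0 -0.98;0 0 0 0 0 -0.98;0 0 0 0 0 -0.98;0 0 0 0 0 -0.98;0 0 0 0 0 -0.98;0 0 0 0 0 -0.98")

```text
time: 43.7
tool_pos: [0.4653, -0.0569, 0.1431]
ee_rot: [0.241, 0.399, 0.88, 0.091]
wrist_force: [0.2, 0.5, -2.3]
finger_gap: 0.0454
finger_force: 62.6
```

Emit:
apply_moves(commands="0 0 0 0 0 -0.98;0 0 0 0 0 -0.98;0 0 0 0 0 -0.98;0 0 0 0 0 -0.98;0 0 0 0 0 -0.98;0 0 0 0 0 -0.98;0 0 0 0 0 -0.98;0 0 0 0 0 -0.98")

```text
time: 44.37
tool_pos: [0.4653, -0.0569, 0.1431]
ee_rot: [0.258, 0.033, 0.966, -0.008]
wrist_force: [-0.1, 1.1, -3.7]
finger_gap: 0.0456
finger_force: 62.6
```

Emit:
apply_moves(commands="-0.5 0 0.29 0 0 0;-0.87 0 0.5 0 0 0;-0.87 0 0.5 0 0 0;-0.87 0 0.5 0 0 0;-0.87 0 0.5 0 0 0;-0.87 0 0.5 0 0 0;-0.5 0 0.3 0 0 0;0 0 0 0 0 0")

```text
time: 45.03
tool_pos: [0.5924, -0.0663, 0.144]
ee_rot: [0.26, 0.036, 0.965, -0.007]
wrist_force: [-0.4, -0.4, -3.6]
finger_gap: 0.0452
finger_force: 62.3
```

```bash
sed -i 's/up=.0):/up=.0,flip=True):/; s/pitch,flip=True); d/pitch,flip=flip); d/' h.py; python3 -c "
from h import *
P,Q=place((.641,-.042),86.2,up=.05,flip=False); plan(P,Q)"
```

```text
t 45.0 pos [ 0.5924 -0.0663  0.144 ] j [-0.3   0.18 -0.75  0.13  0.12 -0.19] gap 0.0452 F [-0.4 -0.4 -3.6]
 turn first(x0.1rad): [-0.02 -5.22 -0.09]  then shift(x2cm): [0.47 1.37 3.91]
```

Emit:
apply_moves(commands="0 0.45 0 0 -0.87 -0.05;0 0.45 0 0 -0.87 -0.04;0 0.45 0 0 -0.87 0;0 0 0 0 -0.87 0;0 0 0 0 -0.87 0;0 0 0 0 -0.87 0;0 0 0 0 0 0;0 0 0 0 0 0")

```text
time: 45.7
tool_pos: [0.5917, -0.0404, 0.1375]
ee_rot: [0.46, 0.03, 0.888, -0.014]
wrist_force: [1.0, 0.5, -4.1]
finger_gap: 0.0454
finger_force: 62.6
```

```bash
python3 -c "
from h import *
P,Q=place((.641,-.042),86.2,up=.035,flip=False); plan(P,Q)"
```

```text
t 45.7 pos [ 0.5917 -0.0404  0.1375] j [-0.29  0.33 -1.24 -0.95  0.19 -0.13] gap 0.0454 F [ 1.   0.5 -4.1]
 turn first(x0.1rad): [ 0.01 -0.92 -0.01]  then shift(x2cm): [0.78 0.08 4.23]
```

Emit:
apply_moves(commands="-0.41 0.02 0.71 0 -0.23 0;-0.41 0.02 0.71 0 -0.23 0;-0.41 0.02 0.71 0 -0.23 0;-0.41 0.02 0.71 0 -0.23 0;0.6 0 0.35 0 0 0;0.6 0 0.35 0 0 0;0.6 0 0.35 0 0 0;0.4 0 0.2 0 0 0")

```text
time: 46.37
tool_pos: [0.6599, -0.0437, 0.0855]
ee_rot: [0.502, 0.028, 0.864, -0.016]
wrist_force: [-0.1, -0.2, -4.9]
finger_gap: 0.0455
finger_force: 62.5
```

Emit:
apply_moves(commands="0 0 0 0 0 0;0 0 0 0 0 0")

```text
time: 46.53
tool_pos: [0.6597, -0.0436, 0.0864]
ee_rot: [0.502, 0.028, 0.864, -0.016]
wrist_force: [0.0, -0.8, -3.2]
finger_gap: 0.0453
finger_force: 62.5
```

```bash
python3 -c "
from h import *
P,Q=place((.641,-.042),86.2,up=.01,flip=False); plan(P,Q)"
```

```text
t 46.5 pos [ 0.6597 -0.0436  0.0864] j [-0.26  0.68 -1.18 -1.34  0.17 -0.1 ] gap 0.0453 F [ 0.  -0.8 -3.2]
 turn first(x0.1rad): [0.01 0.06 0.01]  then shift(x2cm): [1.35 0.02 0.63]
```

Emit:
apply_moves(commands="0.4 0 0.22 0 0.06 0;0.4 0 0.22 0 0 0;0.25 0 0.14 0 0 0;0.15 0 0.08 0 0 0;0.07 0 0.04 0 0 0;0 0 0 0 0 0;0 0 0 0 0 0")

```text
time: 47.12
tool_pos: [0.6587, -0.0436, 0.0578]
ee_rot: [0.5, 0.028, 0.865, -0.017]
wrist_force: [-0.8, -0.2, -3.8]
finger_gap: 0.0453
finger_force: 62.7
```

Emit:
apply_moves(commands="0.08 0 0.04 0 0 0;0.04 0 0.02 0 0 0;0 0 0 0 0 0;0 0 0 0 0 0")

```text
time: 47.45
tool_pos: [0.6585, -0.0435, 0.055]
ee_rot: [0.501, 0.028, 0.865, -0.017]
wrist_force: [0.9, -0.1, -3.5]
finger_gap: 0.0454
finger_force: 62.7
```

Emit:
apply_moves(commands="0.06 0 0.03 0 0 0;0 0 0 0 0 0;0 0 0 0 0 0")

```text
time: 47.7
tool_pos: [0.6584, -0.0435, 0.0536]
ee_rot: [0.5, 0.028, 0.865, -0.017]
wrist_force: [0.4, 0.1, -2.9]
finger_gap: 0.0457
finger_force: 62.7
```

Emit:
apply_moves(commands="0.05 0 0.03 0 0 0;0 0 0 0 0 0;0 0 0 0 0 0")

```text
time: 47.95
tool_pos: [0.6584, -0.0435, 0.0524]
ee_rot: [0.5, 0.028, 0.865, -0.017]
wrist_force: [0.3, 0.5, -3.9]
finger_gap: 0.0454
finger_force: 62.7
```

Emit:
apply_moves(commands="0.05 0 0.03 0 0 0;0 0 0 0 0 0;0 0 0 0 0 0")

```text
time: 48.2
tool_pos: [0.6584, -0.0435, 0.0512]
ee_rot: [0.5, 0.028, 0.865, -0.017]
wrist_force: [-1.0, 0.5, -4.5]
finger_gap: 0.0453
finger_force: 62.7
```

Emit:
apply_moves(commands="0.05 0 0.03 0 0 0;0 0 0 0 0 0;0 0 0 0 0 0")

```text
time: 48.45
tool_pos: [0.6584, -0.0435, 0.0501]
ee_rot: [0.5, 0.028, 0.865, -0.017]
wrist_force: [-0.4, 0.4, -3.4]
finger_gap: 0.0454
finger_force: 62.7
```

Emit:
apply_moves(commands="0.06 0 0.03 0 0 0;0 0 0 0 0 0;0 0 0 0 0 0")

```text
time: 48.7
tool_pos: [0.6588, -0.0435, 0.0497]
ee_rot: [0.501, 0.028, 0.865, -0.017]
wrist_force: [-3.0, 1.3, 4.7]
finger_gap: 0.0455
finger_force: 63.2
```

Emit:
apply_moves(commands="0.06 0 0.03 0 0 0;0 0 0 0 0 0;0 0 0 0 0 0")

```text
time: 48.95
tool_pos: [0.6591, -0.0435, 0.0497]
ee_rot: [0.502, 0.027, 0.864, -0.017]
wrist_force: [-10.2, 1.7, 16.4]
finger_gap: 0.0451
finger_force: 64.7
```

Emit:
apply_moves(commands="0.05 0 0.03 0 0 0;0 0 0 0 0 0;0 0 0 0 0 0")

```text
time: 49.2
tool_pos: [0.6594, -0.0435, 0.0496]
ee_rot: [0.503, 0.027, 0.864, -0.017]
wrist_force: [-15.0, 2.1, 23.9]
finger_gap: 0.0454
finger_force: 65.7
```

Contact. Easing off, releasing and retreating.

Emit:
apply_moves(commands="-0.1 0 -0.05 0 0 0;0 0 0 0 0 0")

```text
time: 49.37
tool_pos: [0.6589, -0.0435, 0.0496]
ee_rot: [0.501, 0.028, 0.865, -0.017]
wrist_force: [-5.8, 1.5, 8.3]
finger_gap: 0.0455
finger_force: 63.8
```

Emit:
apply_moves(commands="0 0 0 0 0 0;0 0 0 0 0 0;0 0 0 0 0 0;0 0 0 0 0 0;0 0 0 0 0 0;0 0 -0.3 0 0 0;0 0 -0.6 0 0 0;0 0 -0.8 0 0 0", jaw=0.66)

```text
time: 50.03
tool_pos: [0.6289, -0.0416, 0.0658]
ee_rot: [0.501, 0.028, 0.865, -0.017]
wrist_force: [-0.1, 0.5, -0.4]
finger_gap: 0.0566
finger_force: 0.0
```

Emit:
apply_moves(commands="0 0 -0.8 0 0 0;0 0 -0.6 0 0 0;-0.4 0 0 0 0.9 0;-0.4 0 0 0 0.9 0;-0.4 0 0 0 0.9 0;-0.4 0 0 0 0.9 0;-0.4 0 0 0 0.9 0;-0.4 0 0 0 0.7 0")

```text
time: 50.7
tool_pos: [0.6353, -0.0431, 0.0953]
ee_rot: [0.348, 0.031, 0.937, -0.011]
wrist_force: [0.3, -0.9, -1.5]
finger_gap: 0.0562
finger_force: 0.0
```

```bash
python3 -c "
from h import *
s=cam('side');t=cam('top')
for k in('yellow','blue','red'): print(k,[[float(v) for v in x[:3]] for x in blobs(s,k,(250,100,375,280))],[[float(v) for v in x[:3]] for x in blobs(t,k,(300,160,460,285),smin=100)])
P,T,Q=lying((.5175,.2016),(.406,.2012),pitch=60,z=.029,back=.10); plan(P,Q)"
```

```text
yellow [[125.0, 309.7, 125.1], [101.0, 281.8, 134.4], [68.0, 325.8, 102.4]] [[116.0, 456.4, 212.5], [71.0, 433.2, 183.4]]
blue [[105.0, 268.9, 169.7]] [[60.0, 384.7, 181.5]]
red [[272.0, 348.8, 113.6], [245.0, 322.8, 134.2], [121.0, 356.2, 142.8], [102.0, 339.5, 264.4], [90.0, 347.2, 126.2], [72.0, 313.5, 261.0]] [[2133.0, 388.8, 254.4], [310.0, 326.7, 280.8], [143.0, 455.8, 249.3], [61.0, 313.4, 255.4], [27.0, 313.3, 234.5]]
yaw 90.2 TCP [0.4769 0.2015 0.0128]
t 50.8 pos [ 0.6392 -0.0437  0.0983] j [-0.24  0.33 -0.92 -0.39  0.12 -0.13] gap 0.0566 F [ 0.9 -1.   0.5]
 turn first(x0.1rad): [-0.4   1.95 -0.56]  then shift(x2cm): [ 9.13 12.29 -5.34]
```

Emit:
apply_moves(commands="0 0 -0.5 0 0 0;0 0 -0.9 0 0 0;0 0 -0.9 0 0 0;0 0 -0.9 0 0 0;0 0 -0.9 0 0 0;0 0 -0.9 0 0 0;0 0 0 0 0 0")

```text
time: 51.38
tool_pos: [0.5702, -0.039, 0.1712]
ee_rot: [0.352, 0.031, 0.936, -0.011]
wrist_force: [0.2, -0.6, 0.4]
finger_gap: 0.0563
finger_force: 0.0
```

```bash
python3 -c "
from h import *
s=cam('side');t=cam('top')
for k in('yellow','blue','red','orange'): print(k,[[float(v) for v in x[:3]] for x in blobs(s,k,(250,100,375,280))],[[float(v) for v in x[:3]] for x in blobs(t,k,(300,160,460,285),smin=100)])
print(tri(t,(384.7,181.5),s,(268.9,169.7)),tri(t,(433.2,183.4),s,(281.8,134.4)))
P,T,Q=lying((.5175,.2016),(.406,.2012),pitch=60,z=.029,back=.10); plan(P,Q)"
```

```text
yellow [[182.0, 310.2, 127.1], [102.0, 281.8, 134.4], [93.0, 327.8, 103.9], [11.0, 286.7, 157.1]] [[119.0, 456.4, 212.4], [70.0, 433.3, 183.4]]
blue [[104.0, 268.9, 169.7]] [[59.0, 384.7, 181.4]]
red [[344.0, 349.4, 114.2], [244.0, 355.7, 139.5], [103.0, 339.5, 264.3], [72.0, 313.5, 261.0], [53.0, 371.1, 104.3]] [[1383.0, 390.6, 262.6], [143.0, 455.8, 249.3], [61.0, 313.4, 255.4], [27.0, 313.3, 234.5]]
orange [[141.0, 274.3, 247.2], [120.0, 264.6, 189.9], [84.0, 259.5, 174.0], [79.0, 289.8, 195.7], [44.0, 265.1, 213.1], [12.0, 271.8, 140.2]] [[200.0, 365.7, 173.8], [104.0, 333.3, 203.0], [79.0, 425.4, 206.0], [67.0, 360.0, 183.1], [35.0, 442.6, 176.3], [21.0, 385.0, 204.7]]
(array([ 0.65239824, -0.04059399,  0.11868754]), np.float64(0.001660259695068088)) (array([ 0.64655987, -0.20631841,  0.11788873]), np.float64(0.0013329690149189828))
yaw 90.2 TCP [0.4769 0.2015 0.0128]
t 51.5 pos [ 0.5714 -0.0393  0.1701] j [-0.27  0.05 -0.99 -0.18  0.14 -0.16] gap 0.0562 F [0.9 0.2 0.4]
 turn first(x0.1rad): [-0.4   1.94 -0.57]  then shift(x2cm): [ 7.99 12.05 -0.53]
```

Emit:
apply_moves(commands="0.3 0 -0.3 -0.2 0.97 -0.28;0.3 0 -0.3 -0.2 0.97 -0.28;0.6 0.9 0 0 0 0;0.6 0.9 0 0 0 0;0.6 0.9 0 0 0 0;0.6 0.9 0 0 0 0;0.6 0.9 0 0 0 0;0.6 0.9 0 0 0 0", jaw=1)

```text
time: 52.15
tool_pos: [0.4938, 0.0703, 0.1334]
ee_rot: [0.264, 0.001, 0.965, -0.0]
wrist_force: [-0.4, 0.7, -0.9]
finger_gap: 0.0851
finger_force: 0.0
```

Emit:
apply_moves(commands="0.6 0.9 0 0 0 0;0.6 0.9 0 0 0 0;0.6 0.9 0 0 0 0;0.6 0.9 0 0 0 0;0.6 0.9 0 0 0 0;0.6 0.9 0 0 0 0;0 0 0 0 0 0")

```text
time: 52.73
tool_pos: [0.43, 0.1796, 0.0958]
ee_rot: [0.263, -0.001, 0.965, 0.0]
wrist_force: [-0.6, 0.7, -1.0]
finger_gap: 0.0854
finger_force: 0.0
```

```bash
python3 -c "
from h import *
P,T,Q=lying((.5175,.2016),(.406,.2012),pitch=60,z=.029,back=.07); plan(P,Q)
s=cam('side');print([[float(v) for v in x[:3]] for x in blobs(s,'red',(300,230,375,280))])"
```

```text
yaw 90.2 TCP [0.4769 0.2015 0.0128]
t 52.7 pos [0.43   0.1796 0.0958] j [ 0.36  0.08 -1.06 -0.08 -0.18  0.32] gap 0.0854 F [-0.6  0.7 -1. ]
 turn first(x0.1rad): [-0.01  0.08 -0.02]  then shift(x2cm): [0.04 1.08 1.27]
[[99.0, 339.5, 264.3], [72.0, 313.5, 261.0]]
```

Emit:
apply_moves(commands="0 0.54 0 0 0.08 0;0.04 0.54 0 0 0 0;0 0 0.6 0 0 0;0 0 0.6 0 0 0;0 0 0.3 0 0 0;0 0 0 0 0 0")

```text
time: 53.28
tool_pos: [0.447, 0.1985, 0.0706]
ee_rot: [0.259, 0.001, 0.966, -0.001]
wrist_force: [-0.8, -0.9, 0.8]
finger_gap: 0.0855
finger_force: 0.0
```

```bash
python3 -c "
from h import *
P,T,Q=lying((.5175,.2016),(.406,.2012),pitch=60,z=.029,back=.0); plan(P,Q)"
```

```text
yaw 90.2 TCP [0.4769 0.2015 0.0128]
t 53.3 pos [0.447  0.1985 0.0706] j [ 0.4   0.19 -1.03 -0.14 -0.2   0.35] gap 0.0855 F [-0.8 -0.9  0.8]
 turn first(x0.1rad): [-0.04  0.01 -0.05]  then shift(x2cm): [0.15 0.14 3.25]
```

Emit:
apply_moves(commands="0.08 0.1 0.6 0 0 0;0.07 0.05 0.8 0 0 0;0 0 0.8 0 0 0;0 0 0.7 0 0 0;0 0 0.3 0 0 0;0 0 0 0 0 0;0 0 0 0 0 0")

```text
time: 53.87
tool_pos: [0.4761, 0.2018, 0.0152]
ee_rot: [0.26, 0.001, 0.966, -0.0]
wrist_force: [-0.6, -0.3, 0.3]
finger_gap: 0.0853
finger_force: 0.0
```

Emit:
apply_moves(commands="0 0 0 0 0 0;0 0 0 0 0 0;0 0 0 0 0 0;0 0 0 0 0 0;0 0 0 0 0 0;0 0 0 0 0 0;0 0 0 0 0 0", jaw=0, grip_force=60)

```text
time: 54.45
tool_pos: [0.4764, 0.2023, 0.0162]
ee_rot: [0.261, 0.001, 0.965, -0.0]
wrist_force: [-5.7, -1.5, 10.7]
finger_gap: 0.0452
finger_force: 60.0
```

```bash
python3 -c "
from h import *
P,T,Q=lying((.5175,.2016),(.406,.2012),pitch=60,z=.029,back=.0); plan(P,Q)"
```

```text
yaw 90.2 TCP [0.4769 0.2015 0.0128]
t 54.5 pos [0.4764 0.2023 0.0162] j [ 0.38  0.38 -1.03 -0.33 -0.19  0.33] gap 0.0452 F [-5.7 -1.5 10.7]
 turn first(x0.1rad): [-0.02  0.04 -0.04]  then shift(x2cm): [ 0.07 -0.04  0.16]
```

Emit:
apply_moves(commands="-0.2 0 -0.37 0 0 0;-0.43 0 -0.75 0 0 0;-0.43 0 -0.75 0 0 0;-0.43 0 -0.75 0 0 0;-0.43 0 -0.75 0 0 0;-0.43 0 -0.75 0 0 0;-0.43 0 -0.75 0 0 0;-0.43 0 -0.75 0 0 0")

```text
time: 55.12
tool_pos: [0.4745, 0.2021, 0.1454]
ee_rot: [0.26, 0.0, 0.966, -0.0]
wrist_force: [1.7, 0.0, -3.8]
finger_gap: 0.0452
finger_force: 61.7
```

Emit:
apply_moves(commands="0 0 0 0 0 -0.98;0 0 0 0 0 -0.98;0 0 0 0 0 -0.98;0 0 0 0 0 -0.98;0 0 0 0 0 -0.98;0 0 0 0 0 -0.98;0 0 0 0 0 -0.98;0 0 0 0 0 -0.98")

```text
time: 55.78
tool_pos: [0.4746, 0.2021, 0.1445]
ee_rot: [0.24, -0.371, 0.892, -0.1]
wrist_force: [-0.2, -0.9, -2.3]
finger_gap: 0.0452
finger_force: 62.0
```

Emit:
apply_moves(commands="0 0 0 0 0 -0.98;0 0 0 0 0 -0.98;0 0 0 0 0 -0.98;0 0 0 0 0 -0.98;0 0 0 0 0 -0.98;0 0 0 0 0 -0.98;0 0 0 0 0 -0.98;0 0 0 0 0 -0.98")

```text
time: 56.45
tool_pos: [0.4746, 0.2021, 0.1445]
ee_rot: [-0.183, 0.683, -0.682, 0.184]
wrist_force: [-0.5, -0.1, -1.4]
finger_gap: 0.0452
finger_force: 62.0
```

Emit:
apply_moves(commands="0 0 0 0 0 -0.98;0 0 0 0 0 -0.98;0 0 0 0 0 -0.98;0 0 0 0 0 -0.98;0 0 0 0 0 -0.98;0 0 0 0 0 -0.98;0 0 0 0 0 -0.98;0 0 0 0 0 -0.98")

```text
time: 57.12
tool_pos: [0.4746, 0.2021, 0.1445]
ee_rot: [-0.099, 0.892, -0.37, 0.24]
wrist_force: [-0.1, 0.9, -2.1]
finger_gap: 0.0454
finger_force: 62.0
```

Emit:
apply_moves(commands="0 0 0 0 0 -0.98;0 0 0 0 0 -0.98;0 0 0 0 0 -0.98;0 0 0 0 0 -0.98;0 0 0 0 0 -0.98;0 0 0 0 0 -0.98;0 0 0 0 0 -0.98;0 0 0 0 0 -0.98")

```text
time: 57.78
tool_pos: [0.4746, 0.2021, 0.1445]
ee_rot: [0.0, 0.966, -0.001, 0.26]
wrist_force: [-0.1, -0.6, -1.8]
finger_gap: 0.0453
finger_force: 62.0
```

Emit:
apply_moves(commands="0.5 0 0.29 0 0 0;0.87 0 0.5 0 0 0;0.87 0 0.5 0 0 0;0.87 0 0.5 0 0 0;0.87 0 0.5 0 0 0;0.87 0 0.5 0 0 0;0.5 0 0.3 0 0 0;0 0 0 0 0 0")

```text
time: 58.45
tool_pos: [0.6016, 0.2013, 0.1455]
ee_rot: [-0.001, 0.965, -0.005, 0.261]
wrist_force: [-0.4, -0.6, -1.6]
finger_gap: 0.0455
finger_force: 61.8
```

```bash
python3 -c "
from h import *
P,Q=place((.643,.165),90.2,up=.05,flip=True); plan(P,Q)"
```

```text
t 58.5 pos [0.6016 0.2013 0.1455] j [ 0.28  0.26 -0.63  0.17 -0.14 -2.89] gap 0.0455 F [-0.4 -0.6 -1.6]
 turn first(x0.1rad): [ 0.06  5.19 -0.12]  then shift(x2cm): [-0.68  1.82  3.71]
```

Emit:
apply_moves(commands="0 0 0 0.03 0.87 -0.06;0 0 0 0.03 0.87 -0.06;0 0 0 0 0.87 0;0.2 0 0.35 0 0.87 0;0.2 0 0.35 0 0.87 0;0.2 0 0.35 0 0.87 0;0 0 0 0 0 0;0 0 0 0 0 0")

```text
time: 59.12
tool_pos: [0.6177, 0.2017, 0.1366]
ee_rot: [-0.002, 0.88, 0.004, 0.476]
wrist_force: [-0.3, 0.2, -3.0]
finger_gap: 0.045
finger_force: 61.8
```

```bash
python3 -c "
from h import *
P,Q=place((.645,.2),90.2,up=.04,flip=True); plan(P,Q)"
```

```text
t 59.1 pos [0.6177 0.2017 0.1366] j [ 0.34  0.42 -1.08 -0.9  -0.28 -2.96] gap 0.045 F [-0.3  0.2 -3. ]
 turn first(x0.1rad): [-0.03  0.56  0.03]  then shift(x2cm): [-1.08  0.09  3.13]
```

Emit:
apply_moves(commands="0.36 0.03 0.62 0 0.2 0;0.36 0.03 0.62 0 0.2 0;0.36 0.03 0.62 0 0.16 0;-0.5 0 0.3 0 0 0;-0.6 0 0.35 0 0 0;-0.6 0 0.35 0 0 0;-0.5 0 0.3 0 0 0;0 0 0 0 0 0")

```text
time: 59.78
tool_pos: [0.6636, 0.2004, 0.0853]
ee_rot: [-0.002, 0.865, 0.003, 0.501]
wrist_force: [-0.2, -1.1, -2.8]
finger_gap: 0.0455
finger_force: 61.8
```

```bash
python3 -c "
from h import *
P,Q=place((.645,.2),90.2,up=.0,flip=True); plan(P,Q)"
```

```text
t 59.8 pos [0.6636 0.2004 0.0853] j [ 0.31  0.67 -1.04 -1.17 -0.26 -2.99] gap 0.0455 F [-0.2 -1.1 -2.8]
 turn first(x0.1rad): [-0.03 -0.03  0.02]  then shift(x2cm): [-1.73  0.01  0.86]
```

Emit:
apply_moves(commands="-0.4 0 0.23 0 0 0;-0.4 0 0.23 0 0 0;-0.25 0 0.14 0 0 0;-0.15 0 0.08 0 0 0;-0.05 0 0.03 0 0 0;0 0 0 0 0 0;0 0 0 0 0 0")

```text
time: 60.37
tool_pos: [0.664, 0.2007, 0.0593]
ee_rot: [-0.002, 0.864, 0.003, 0.504]
wrist_force: [-0.4, -0.3, -2.6]
finger_gap: 0.0454
finger_force: 61.9
```

Emit:
apply_moves(commands="-0.08 0 0.04 0 0 0;-0.04 0 0.03 0 0 0;0 0 0 0 0 0")

```text
time: 60.62
tool_pos: [0.6638, 0.2007, 0.0559]
ee_rot: [-0.002, 0.864, 0.003, 0.503]
wrist_force: [0.8, 0.1, -2.3]
finger_gap: 0.0454
finger_force: 61.9
```

Emit:
apply_moves(commands="-0.06 0 0.03 0 0 0;0 0 0 0 0 0;0 0 0 0 0 0")

```text
time: 60.87
tool_pos: [0.6637, 0.2006, 0.0545]
ee_rot: [-0.002, 0.864, 0.003, 0.503]
wrist_force: [0.1, -0.7, -3.0]
finger_gap: 0.0451
finger_force: 61.9
```

Emit:
apply_moves(commands="-0.06 0 0.03 0 0 0;0 0 0 0 0 0;0 0 0 0 0 0")

```text
time: 61.12
tool_pos: [0.6636, 0.2006, 0.0531]
ee_rot: [-0.002, 0.864, 0.003, 0.503]
wrist_force: [0.0, 0.5, -2.1]
finger_gap: 0.0453
finger_force: 61.9
```

Emit:
apply_moves(commands="-0.06 0 0.03 0 0 0;0 0 0 0 0 0;0 0 0 0 0 0")

```text
time: 61.37
tool_pos: [0.6635, 0.2006, 0.0518]
ee_rot: [-0.002, 0.864, 0.003, 0.503]
wrist_force: [-0.2, 0.3, -2.5]
finger_gap: 0.0455
finger_force: 61.9
```

Emit:
apply_moves(commands="-0.06 0 0.03 0 0 0;0 0 0 0 0 0;0 0 0 0 0 0")

```text
time: 61.62
tool_pos: [0.6635, 0.2006, 0.0505]
ee_rot: [-0.002, 0.864, 0.003, 0.503]
wrist_force: [0.0, 0.2, -2.0]
finger_gap: 0.0449
finger_force: 61.9
```

Emit:
apply_moves(commands="-0.06 0 0.03 0 0 0;0 0 0 0 0 0;0 0 0 0 0 0")

```text
time: 61.87
tool_pos: [0.6639, 0.2007, 0.0501]
ee_rot: [-0.002, 0.864, 0.003, 0.504]
wrist_force: [-3.0, 0.7, 4.9]
finger_gap: 0.0455
finger_force: 62.5
```

Emit:
apply_moves(commands="-0.05 0 0.03 0 0 0;0 0 0 0 0 0;0 0 0 0 0 0")

```text
time: 62.12
tool_pos: [0.6644, 0.2008, 0.05]
ee_rot: [-0.002, 0.863, 0.003, 0.505]
wrist_force: [-6.7, -0.6, 12.1]
finger_gap: 0.0451
finger_force: 63.4
```

Emit:
apply_moves(commands="0 0 0 0 0 0;0 0 0 0 0 0;0 0 0 0 0 0;0 0 0 0 0 0;0 0 0 0 0 0;0 0 -0.3 0 0 0;0 0 -0.6 0 0 0;0 0 -0.8 0 0 0", jaw=0.66)

```text
time: 62.78
tool_pos: [0.6333, 0.2002, 0.0651]
ee_rot: [-0.002, 0.864, 0.003, 0.503]
wrist_force: [-0.0, 0.8, 0.2]
finger_gap: 0.0565
finger_force: 0.0
```

Emit:
apply_moves(commands="0 0 -0.9 0 0 0;0 0 -0.9 0 0 0;0 0 -0.9 0 0 0;0.4 0 -0.7 0 0 0;0.8 0 -0.5 0 0 0;0.8 0 -0.5 0 0 0;0.8 0 -0.5 0 0 0;0.8 0 -0.5 0 0 0")

```text
time: 63.45
tool_pos: [0.574, 0.1997, 0.1815]
ee_rot: [-0.002, 0.864, 0.003, 0.503]
wrist_force: [0.9, -0.2, 0.0]
finger_gap: 0.0563
finger_force: 0.0
```

Emit:
apply_moves(commands="0.3 -0.9 -0.5 0 0 0;0.3 -0.9 -0.5 0 0 0;0 -0.9 -0.5 0 0 0;0 -0.9 -0.5 0 0 0;0 -0.9 -0.3 0 0 0;0 0 0 0 0 0;0 0 0 0 0 0")

```text
time: 64.03
tool_pos: [0.5396, 0.2904, 0.2143]
ee_rot: [-0.003, 0.864, 0.004, 0.504]
wrist_force: [-0.3, -1.1, 0.3]
finger_gap: 0.0566
finger_force: 0.0
```

```bash
python3 -c "
from h import *
s=cam('side');t=cam('top');plan((.4,.2,.3),None)
cv2.imwrite('pics/f.png',np.hstack([cv2.resize(t['frame'][160:290,230:510],(448,300),interpolation=2)[:, :],cv2.resize(s['frame'][80:320,200:440],(300,300),interpolation=2)])[:,:,::-1])"
```

```text
t 64.1 pos [0.54   0.289  0.2135] j [ 0.65  0.23 -1.06 -0.66 -0.55 -2.79] gap 0.0561 F [0.5 0.2 0.1]
 turn first(x0.1rad): [0. 0. 0.]  then shift(x2cm): [ 0.29  4.4  -8.25]
```

View pics/f.png

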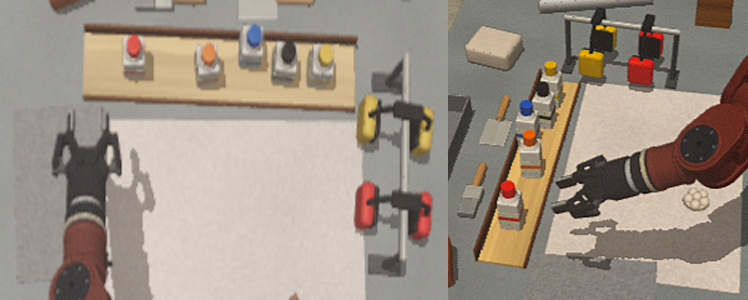

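The blue bottle has shifted: its cap is at top-crop (252,32), against the fence. Everything else is in place. Measuring blue and using the last picture for a close look.

```bash
python3 -c "
from h import *
s=cam('side');t=cam('top')
for k in('blue','yellow','red','orange'):
  print(k,[[float(v) for v in x] for x in blobs(s,k,(235,120,330,250),smin=100)],[[float(v) for v in x] for x in blobs(t,k,(280,160,440,205),smin=100)])
b=blobs(s,'blue',(235,120,330,250))[0];a=blobs(t,'blue',(280,160,440,205),smin=100)[0]
print(tri(t,a[1:3],s,b[1:3]))
cv2.imwrite('pics/l.png',np.hstack([cv2.resize(t['frame'][165:215,360:420],(360,300),interpolation=2),cv2.resize(s['frame'][140:240,230:330],(440,440),interpolation=2)[70:370]])[:,:,::-1])"
```

```text
blue [[106.0, 262.0, 165.8, 257.0, 160.0, 11.0, 13.0], [9.0, 257.0, 188.1, 255.0, 187.0, 5.0, 3.0]] [[57.0, 388.6, 175.2, 385.0, 171.0, 8.0, 9.0]]
yellow [[393.0, 314.1, 130.7, 304.0, 120.0, 21.0, 23.0], [104.0, 281.8, 134.3, 277.0, 128.0, 10.0, 13.0], [52.0, 252.8, 221.2, 246.0, 215.0, 11.0, 16.0], [23.0, 288.2, 155.1, 285.0, 150.0, 8.0, 10.0], [22.0, 255.2, 209.6, 253.0, 204.0, 5.0, 11.0], [6.0, 283.3, 199.2, 283.0, 198.0, 2.0, 4.0]] [[68.0, 433.2, 183.3, 429.0, 179.0, 9.0, 10.0]]
red [[141.0, 247.5, 231.4, 242.0, 225.0, 12.0, 14.0]] [[68.0, 313.2, 179.5, 309.0, 175.0, 9.0, 10.0]]
orange [[248.0, 288.6, 200.2, 273.0, 145.0, 33.0, 105.0], [140.0, 244.1, 216.8, 235.0, 189.0, 20.0, 57.0], [128.0, 264.8, 190.0, 260.0, 183.0, 11.0, 14.0], [50.0, 266.0, 212.9, 258.0, 209.0, 17.0, 6.0], [48.0, 269.4, 147.0, 264.0, 135.0, 11.0, 25.0], [14.0, 243.8, 167.5, 241.0, 164.0, 6.0, 8.0]] [[146.0, 326.9, 202.8, 283.0, 201.0, 98.0, 4.0], [121.0, 336.7, 173.0, 300.0, 171.0, 79.0, 5.0], [65.0, 360.0, 183.0, 356.0, 179.0, 9.0, 9.0], [55.0, 418.0, 175.5, 396.0, 175.0, 44.0, 3.0], [28.0, 291.4, 171.5, 283.0, 171.0, 16.0, 3.0]]
(array([ 0.67493815, -0.05420645,  0.11886142]), np.float64(0.002446347351834465))
```

View pics/l.png

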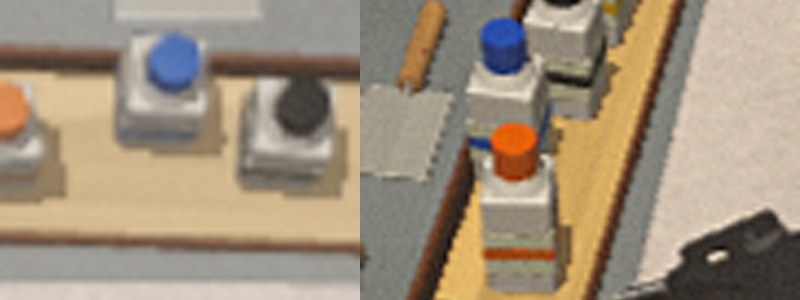

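```bash
python3 -c "
from h import *
s=cam('side');t=cam('top')
print(blobs(s,'blue',(235,120,330,250))[0][1:3],blobs(t,'blue',(280,160,440,205),smin=100)[0][1:3],[x[:3] for x in blobs(s,'red',(320,80,400,180))],[x[:3] for x in blobs(s,'yellow',(290,80,350,150))])
print(robot.close_job())"
```

```text
(np.float64(262.1), np.float64(165.7)) (np.float64(388.6), np.float64(175.1)) [(404, np.float64(353.6), np.float64(136.2)), (88, np.float64(366.8), np.float64(111.1)), (22, np.float64(397.0), np.float64(177.3)), (12, np.float64(354.2), np.float64(106.6))] [(381, np.float64(313.9), np.float64(130.6)), (104, np.float64(328.3), np.float64(105.3))]
the job is handed in; nothing more can be done
None
```

I handed the job in with both ear defenders hung over the rail and the red, blue and yellow bottles (green was absent) upright in the lane with the black and orange ones; blue was shifted about 2 cm after I placed it, so it now stands flush against the fence, and I left it there.

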